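Load the inspection carousel and clamp its dial

TASK

Load every aluminium blank on the desk into the carousel, one to a nest, round blanks flat in round nests and square ones in square nests: only the nest at the front opening of the clear guard can be loaded, so push the dial round by its posts from detent to detent to bring up the nests you need. When all are in, leave the dial resting in a detent with an empty nest at the opening, then turn the cam lever anticlockwise just until its rubber cam bears on the dial's rim, and no further. Leave the other things on the desk where they are.

Things in the scene. Friction and masses are not known exactly. Their poses are not given: they have to be found in the camera images.
- opening (a point): Fixed point on the carousel's grey base (320 x 360 mm, 14 mm high): where a seated blank's centre is when its nest stands at the loading opening, z = 50 mm. Its x axis points to the dial's axis, 100 mm away, z up. A clear flat guard (z 70 to 74 mm, 350 mm wide) starts 55 mm along x from it and covers the other nests; over the guard, from 105 mm on, an inspection camera, z 108 to 150 mm.
- dial_centre (a point): On the axis of the aluminium index dial, a disc 256 mm across with its top at z = 40 mm; axes turn with the dial. Six black nests 60 degrees apart, 100 mm from the axis. Radially outside each nest, 140 mm from the axis, stands a steel post 14 mm thick, top at z = 67 mm, for pushing the dial round. The cam bears on the disc's rim (z 18 to 36 mm).
- dial (a joint): Dial angle (rad), growing anticlockwise from above; endless. Detents at the multiples of pi/3: at k*pi/3 nest (-k mod 6) is at the opening (nest i lies i*60 degrees anticlockwise of nest0). Can be pushed either way: some 3 to 6 N at a post to leave a detent; past half-way (30 degrees) it runs on by itself into the next detent and stays; within 3 degrees of half-way it may stand balanced.
- nest0 (a point): Round nest: a ring-shaped cavity 47 mm across at its floor, with leaning walls, 51 mm at the mouth, 6 mm deep, on the dial (black walls 4 mm thick, tops at z = 46 mm). The point is where the centre of a seated blank is: on the nest's axis, 10 mm above its floor, z = 50 mm. Axes are the dial's.
- nest1 (a point): Square nest: a cavity 43 x 43 mm at its floor, with leaning walls, 47 mm at the mouth, sides radial and tangential, 6 mm deep, on the dial (black walls 4 mm thick, tops at z = 46 mm). The point is where the centre of a seated blank is: on the nest's axis, 10 mm above its floor, z = 50 mm. Axes are the dial's.
- nest2 (a point): Round nest: a ring-shaped cavity 47 mm across at its floor, with leaning walls, 51 mm at the mouth, 6 mm deep, on the dial (black walls 4 mm thick, tops at z = 46 mm). The point is where the centre of a seated blank is: on the nest's axis, 10 mm above its floor, z = 50 mm. Axes are the dial's.
- nest3 (a point): Square nest: a cavity 43 x 43 mm at its floor, with leaning walls, 47 mm at the mouth, sides radial and tangential, 6 mm deep, on the dial (black walls 4 mm thick, tops at z = 46 mm). The point is where the centre of a seated blank is: on the nest's axis, 10 mm above its floor, z = 50 mm. Axes are the dial's.
- nest4 (a point): Round nest: a ring-shaped cavity 47 mm across at its floor, with leaning walls, 51 mm at the mouth, 6 mm deep, on the dial (black walls 4 mm thick, tops at z = 46 mm). The point is where the centre of a seated blank is: on the nest's axis, 10 mm above its floor, z = 50 mm. Axes are the dial's.
- nest5 (a point): Square nest: a cavity 43 x 43 mm at its floor, with leaning walls, 47 mm at the mouth, sides radial and tangential, 6 mm deep, on the dial (black walls 4 mm thick, tops at z = 46 mm). The point is where the centre of a seated blank is: on the nest's axis, 10 mm above its floor, z = 50 mm. Axes are the dial's.
- lever_pivot (a point): On the vertical pivot of the cam lever, on a small grey bracket beside the carousel's left front, about 142 mm from the dial's axis (this and so the gap differ from start to start); z = 22 mm.
- cam_lever (a joint): Angle of the steel cam lever (rad), 0 to 2.4, growing anticlockwise seen from above; starts open between 0 and 0.3. At about 0.9 to 1.6, depending on the gap, the cam meets the rim. The lever stays where it is left (about 4 N at the knob to move it, more once the rubber is squeezed).
- lever_knob (a point): On the axis of the upright black knob (16 mm thick, top at z = 70 mm, foot at z = 20 mm) at the lever's end, 85 mm from the pivot; the point is at z = 55 mm. It can be pushed sideways.
- cam_centre (a point): Centre of the round rubber-tyred cam, radius 18 mm, fixed to the lever 12 mm off its pivot, z = 22 mm. The cam touches the dial's rim when this point is 146 mm (horizontally) from the dial's axis; nearer, the rubber is squeezed by the difference (up to 3 mm is good). Near contact, turning the lever anticlockwise brings it about 1.1 mm nearer per 0.1 rad.
- round0_centre (a point): Round aluminium blank, a disc 44 mm across and 20 mm thick, with a small dark centre mark, lying loose on the desk; about 80 g. The point is its centre, half-way up. May be absent (3 to 5 of the six blanks are there).
- round1_centre (a point): Round aluminium blank, a disc 44 mm across and 20 mm thick, with a small dark centre mark, lying loose on the desk; about 80 g. The point is its centre, half-way up. May be absent (3 to 5 of the six blanks are there).
- round2_centre (a point): Round aluminium blank, a disc 44 mm across and 20 mm thick, with a small dark centre mark, lying loose on the desk; about 80 g. The point is its centre, half-way up. May be absent (3 to 5 of the six blanks are there).
- square0_centre (a point): Square aluminium blank 40 x 40 mm and 20 mm thick, sides along its x and y axes, with a small dark centre mark, lying loose on the desk; about 80 g. The point is its centre, half-way up. May be absent (3 to 5 of the six blanks are there).
- square1_centre (a point): Square aluminium blank 40 x 40 mm and 20 mm thick, sides along its x and y axes, with a small dark centre mark, lying loose on the desk; about 80 g. The point is its centre, half-way up. May be absent (3 to 5 of the six blanks are there).
- square2_centre (a point): Square aluminium blank 40 x 40 mm and 20 mm thick, sides along its x and y axes, with a small dark centre mark, lying loose on the desk; about 80 g. The point is its centre, half-way up. May be absent (3 to 5 of the six blanks are there).
- motor: Bystander: a small steel motor 30 mm long, 24 mm high, lying on the desk among the blanks; origin under its centre.
- eraser: Bystander: a white eraser 42 x 20 x 12 mm among the blanks; origin under its centre.
- tape_roll: Bystander: a roll of paper tape 60 mm across, 20 mm high; origin under its centre.
- screw_jar: Bystander: a clear jar with a grey cap, 60 mm across, 70 mm high; origin under its centre.
- pliers: Bystander: pliers lying on the desk, about 155 mm long, 14 mm high; origin at the joint.
Things that resemble listed ones, but are neither listed nor needed, are in the scene too. Leave any yellow look-alike of the part that bears square1_centre alone.

How it is judged (in metres and radians):
On the way, in this order (a step that is already met when the one before it is completed fails the run):
1. every blank sits in a nest of its own outline, the dial rests in a detent with an empty nest at the opening, and the cam is still clear of the rim (((distance between round0_centre and nest0 below 0.004 m and angle between round0_centre's own z axis and vertical below 0.07 rad) or (distance between round0_centre and nest2 below 0.004 m and angle between round0_centre's own z axis and vertical below 0.07 rad) or (distance between round0_centre and nest4 below 0.004 m and angle between round0_centre's own z axis and vertical below 0.07 rad)) and ((distance between round1_centre and nest0 below 0.004 m and angle between round1_centre's own z axis and vertical below 0.07 rad) or (distance between round1_centre and nest2 below 0.004 m and angle between round1_centre's own z axis and vertical below 0.07 rad) or (distance between round1_centre and nest4 below 0.004 m and angle between round1_centre's own z axis and vertical below 0.07 rad)) and ((distance between round2_centre and nest0 below 0.004 m and angle between round2_centre's own z axis and vertical below 0.07 rad) or (distance between round2_centre and nest2 below 0.004 m and angle between round2_centre's own z axis and vertical below 0.07 rad) or (distance between round2_centre and nest4 below 0.004 m and angle between round2_centre's own z axis and vertical below 0.07 rad)) and ((distance between square0_centre and nest1 below 0.004 m and angle between square0_centre's own z axis and vertical below 0.07 rad) or (distance between square0_centre and nest3 below 0.004 m and angle between square0_centre's own z axis and vertical below 0.07 rad) or (distance between square0_centre and nest5 below 0.004 m and angle between square0_centre's own z axis and vertical below 0.07 rad)) and ((distance between square1_centre and nest1 below 0.004 m and angle between square1_centre's own z axis and vertical below 0.07 rad) or (distance between square1_centre and nest3 below 0.004 m and angle between square1_centre's own z axis and vertical below 0.07 rad) or (distance between square1_centre and nest5 below 0.004 m and angle between square1_centre's own z axis and vertical below 0.07 rad)) and ((distance between square2_centre and nest1 below 0.004 m and angle between square2_centre's own z axis and vertical below 0.07 rad) or (distance between square2_centre and nest3 below 0.004 m and angle between square2_centre's own z axis and vertical below 0.07 rad) or (distance between square2_centre and nest5 below 0.004 m and angle between square2_centre's own z axis and vertical below 0.07 rad)) and horizontal distance between each of round0_centre, round1_centre, round2_centre, square0_centre, square1_centre, square2_centre and opening above 0.06 m and (angle between the x axis of dial_centre and the x axis of opening, either way round below 0.07 rad or angle between the x axis of dial_centre and the x axis of opening, either way round between 0.9772 and 1.1172 rad) and velocity of joint dial between -0.05 and 0.05 rad/s and horizontal distance between cam_centre and dial_centre above 0.1475 m), for 0.3 s.
2. the cam bears on the rim (horizontal distance between cam_centre and dial_centre below 0.1464 m), for 0.2 s.
At the end, for the whole second after the job is handed in: Every blank present sits flat in a nest of its own outline (centre within 4 mm, tilt under 4 degrees), all over 60 mm from the opening; dial within 4 degrees of a detent; cam centre 142.5 to 146.4 mm from the dial axis (rubber touching or squeezed up to 3.5 mm); all at rest (((distance between round0_centre and nest0 below 0.004 m and angle between round0_centre's own z axis and vertical below 0.07 rad) or (distance between round0_centre and nest2 below 0.004 m and angle between round0_centre's own z axis and vertical below 0.07 rad) or (distance between round0_centre and nest4 below 0.004 m and angle between round0_centre's own z axis and vertical below 0.07 rad)) and ((distance between round1_centre and nest0 below 0.004 m and angle between round1_centre's own z axis and vertical below 0.07 rad) or (distance between round1_centre and nest2 below 0.004 m and angle between round1_centre's own z axis and vertical below 0.07 rad) or (distance between round1_centre and nest4 below 0.004 m and angle between round1_centre's own z axis and vertical below 0.07 rad)) and ((distance between round2_centre and nest0 below 0.004 m and angle between round2_centre's own z axis and vertical below 0.07 rad) or (distance between round2_centre and nest2 below 0.004 m and angle between round2_centre's own z axis and vertical below 0.07 rad) or (distance between round2_centre and nest4 below 0.004 m and angle between round2_centre's own z axis and vertical below 0.07 rad)) and ((distance between square0_centre and nest1 below 0.004 m and angle between square0_centre's own z axis and vertical below 0.07 rad) or (distance between square0_centre and nest3 below 0.004 m and angle between square0_centre's own z axis and vertical below 0.07 rad) or (distance between square0_centre and nest5 below 0.004 m and angle between square0_centre's own z axis and vertical below 0.07 rad)) and ((distance between square1_centre and nest1 below 0.004 m and angle between square1_centre's own z axis and vertical below 0.07 rad) or (distance between square1_centre and nest3 below 0.004 m and angle between square1_centre's own z axis and vertical below 0.07 rad) or (distance between square1_centre and nest5 below 0.004 m and angle between square1_centre's own z axis and vertical below 0.07 rad)) and ((distance between square2_centre and nest1 below 0.004 m and angle between square2_centre's own z axis and vertical below 0.07 rad) or (distance between square2_centre and nest3 below 0.004 m and angle between square2_centre's own z axis and vertical below 0.07 rad) or (distance between square2_centre and nest5 below 0.004 m and angle between square2_centre's own z axis and vertical below 0.07 rad)) and horizontal distance between each of round0_centre, round1_centre, round2_centre, square0_centre, square1_centre, square2_centre and opening above 0.06 m and (angle between the x axis of dial_centre and the x axis of opening, either way round below 0.07 rad or angle between the x axis of dial_centre and the x axis of opening, either way round between 0.9772 and 1.1172 rad) and horizontal distance between cam_centre and dial_centre between 0.1425 and 0.1464 m and velocity of joint cam_lever between -0.03 and 0.03 rad/s and velocity of joint dial between -0.03 and 0.03 rad/s).
It fails at once if the cam lever is overrun: the rubber is squeezed by more than 5.5 mm (horizontal distance between cam_centre and dial_centre below 0.1405 m).
It fails at once if a bystander is moved by more than 50 mm (distance of any of motor, eraser, tape_roll, screw_jar, pliers from where it was at the start of the episode above 0.05 m).
Of round0, round1, round2, square0, square1, square2 only 3 to 5 are there at a start; the rules pass over those that are not, and their reading is None.
At some moment in a run one of round0, round1, round2, square0, square1, square2 may be knocked a few centimetres aside while the robot is not near it.
Once in a run the grip may slacken for a moment while it holds something.
It also fails if it takes over 210 s, if anything falls off the work surface, if the arm or the gripper's body presses on something with over 40 N, if the wrist force passes 120 N, or if a joint passes its speed limit or range.

ROBOT

A 7-joint arm with a two-finger parallel gripper is mounted at the origin on the work surface. World frame = base frame: x ahead of the robot, y to its left, z up, the work surface at z = 0. Lengths are in mm, angles in rad, forces in N, time in s.
With the tool pointing down it reaches from about 400 to 875 mm from the base axis. Payload 4.4 kg.
Tool frame: the origin (TCP) lies at the very end of the fingers, on their centre line; the grasp point (between the pads) lies 19 mm behind it; z points along the fingers, x is the direction in which the jaws open and shut, and the axes are right-handed (so a half turn about z gives the same grasp; the last joint's range is limited). The gripper opens to 85 mm and grips with 20 to 120 N. Pads are 22 mm wide; open, the fingers measure 114 mm over their backs; the gripper's body (76 mm by 85 mm) begins 54 mm behind the grasp point. The pads swing forward as they close: fully open they stand 13 mm farther back than shut.
Start: joints at [1.154, 0.628, 0.038, 1.517, -0.027, 0.996, -0.02], TCP at [223.4, -610.418, 231.313] pointing down, gripper open.
Joint ranges: [-3.06, 3.06], [-0.37, 2.12], [-1.25, 1.32], [0.18, 2.47], [-1.1, 4.24], [0.23, 1.98], [-2.94, 2.94]. Speed limits (rad/s): [2.57, 2.57, 3.14, 3.14, 3.14, 3.14, 3.14].

INTERFACE

Orientations are given as [roll, pitch, yaw] about the fixed x, y, z axes, in that order (R = Rz(yaw) Ry(pitch) Rx(roll)).
In Python, from cell import telemetry, get_image, get_calibration, ctrl gives the robot as it stands. The module is installed in compiled form; this text tells all that it offers.
- The arm moves only by the tool arm_command, never from a script. Its arguments are lists of equal length, an entry for each row: "rot": the turn, a rotation vector about the world's x, y, z in degrees, a list of three; "slide": the shift along the world's x, y, z in mm, a list of three; "gripper": the finger opening in mm, from 0 to 85.4. A call has 1 to 5 rows; each row shifts and turns the pose as measured when the row begins; what a row does not reach is not made up. A row lasts 1/12 s, in which the tool goes at most 41.7 mm and 7.16 degrees, less where a joint would pass 70% of its speed; a pose out of reach is approached as far as the arm can. A call with a gripper value outside its range is refused whole. The fingers move at their own pace and stop on an object; the grip force is fixed at half the most. Time passes only in rows, so rows that do not move let the fingers close. It gives the time, the measured TCP pose, the force and the opening at its end, in the units of the state.
- telemetry.read_state(): the state, without advancing time (a new reading comes with each control period).
- get_image(name): name is "side" or "top" or "wrist"; returns (picture, depth): 400x640x3 uint8, red, green, blue; 400x640 float32, mm along the optical axis (not along the pixel's ray), 0 where there is no reading.
- get_calibration(name): a dict with "fx", "fy", "cx", "cy" (pixels), "xyz" and "attitude" of the camera in the world. Camera axes: x right, y up, looking along -z (the intrinsics and any distortion apply to the point x, -y, -z); pixel columns grow to the right and rows downward; lengths in mm; the calibration is good to about 2 mm. A picture is of the moment at which its call begins: read the wrist's pose just before it. get_calibration takes no time and is no camera call; for the wrist camera it gives the pose at the moment of the call.
- ctrl.finish_job(): hands the job in, once; it reports no verdict.
The state is a dict: "clock": time; "qpos": joint angles; "qd": joint speeds; "tau": joint torques, N m; "eef_pos": TCP position; "tool_rot": TCP orientation; "force": force on the tool from outside, world axes, zero at the start; "torque": the same for the moment, N m; "width": finger opening in mm.
Only numpy, scipy, OpenCV 4.12 (cv2) and the standard library are available. Lean on these libraries where they do the work, as an engineer would, in place of code of your own. Each camera call takes 0.05 s, during which the arm holds its last target.

## Working session

There is one attempt and no reset: what is moved stays moved. The work goes in short steps, Python scripts to look and compute and a tool call to move; the robot and the scene stay as the last step left them, time stands still between calls to the robot, and variables do not carry over. Pictures are saved under pics/ and viewed, and the job is handed in when it is done.

Besides the shell and the picture viewer there is one more tool, called after "Request:" in YAML: its name, and indented under it one key for each argument. arm_command: Moves the arm, as the interface text tells. Its arguments: {"type":"object","properties":{"rot":{"type":"array"},"slide":{"type":"array"},"gripper":{"type":"array"}},"required":["rot","slide","gripper"]}

```bash
mkdir -p pics; python3 - <<'E'
from cell import telemetry, get_image, get_calibration
import cv2
s=telemetry.read_state(); print(s)
for n in ["side","top","wrist"]:
    im,d=get_image(n); cv2.imwrite(f"pics/{n}0.png",im[:,:,::-1]); print(n,get_calibration(n), (d>0).mean())
E
```

```text
{'clock': 0.0, 'qpos': array([ 1.15421521,  0.62933199,  0.03843139,  1.51835399, -0.02701663,
        0.99631137, -0.0200154 ]), 'qd': array([ 2.03992145e-03,  5.01663364e-05, -1.01446991e-03,  3.00112130e-04,
        1.47139334e-03,  6.29454967e-04, -1.17548900e-03]), 'tau': array([-1.44388039e-03, -5.63405585e+01,  1.22609507e+00, -1.93451393e+01,
        1.11479365e-02,  1.04297628e-02,  1.14414600e-06]), 'eef_pos': array([ 223.1850101 , -609.82103576,  230.40254012]), 'tool_rot': array([ 3.14158877e+00,  1.88725539e-03, -1.22003080e+00]), 'force': array([ 0.19076697, -0.16869467, -1.21228186]), 'torque': array([-0.01038797, -0.03612086, -0.00792895]), 'width': 85.26203620237135}
side {'fx': 364.13001891317936, 'fy': 364.13001891317936, 'cx': 315.6015294659862, 'cy': 198.582442084282, 'xyz': array([ 383.47481748, -876.93399034,  741.34697966]), 'attitude': array([ 0.90445405, -0.00570242, -0.15248332])} 0.9959375
top {'fx': 370.9895805146083, 'fy': 370.9895805146083, 'cx': 319.40942360034427, 'cy': 204.40863647617243, 'xyz': array([ 457.81200985,  -52.53969457, 1348.1432344 ]), 'attitude': array([ 0.04419869, -0.00809084, -1.55856464])} 0.99595703125
wrist {'fx': 311.98276785219997, 'fy': 311.98276785219997, 'cx': 316.41273359269155, 'cy': 201.96209064168204, 'xyz': array([ 291.88383111, -585.37532926,  372.78388446]), 'attitude': array([-0.28622208,  0.00161146, -1.22019197])} 0.995984375
```

View pics/top0.png

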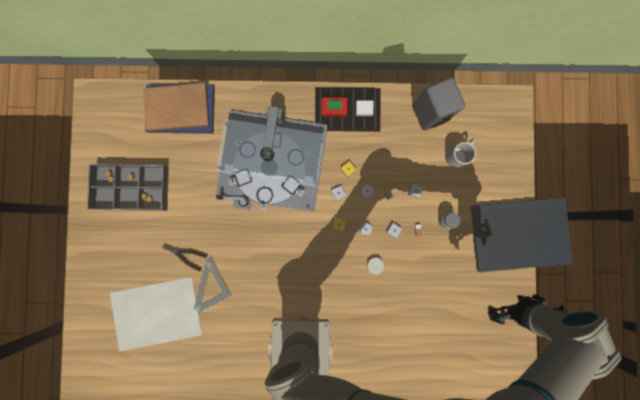

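View pics/side0.png

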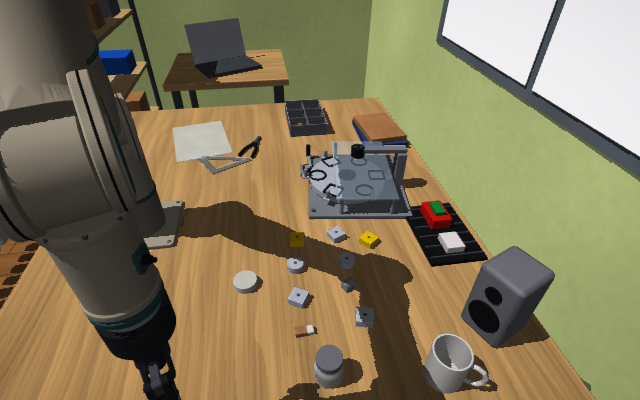

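View pics/wrist0.png

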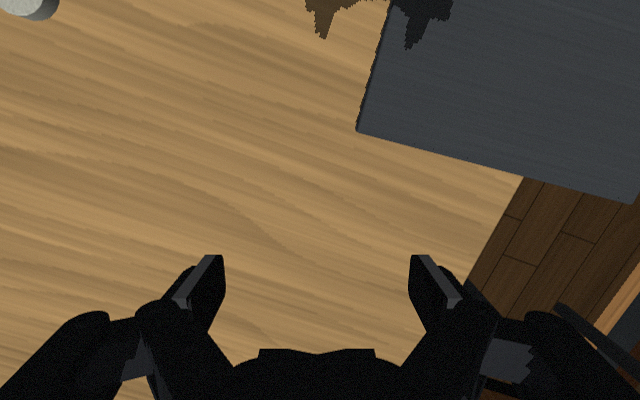

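```bash
cat > h.py <<'E'
import numpy as np, cv2
from scipy.spatial.transform import Rotation as R
from cell import telemetry, get_image, get_calibration
def ray(c,uv):
    uv=np.atleast_2d(uv).astype(float)
    d=np.c_[(uv[:,0]-c['cx'])/c['fx'],-(uv[:,1]-c['cy'])/c['fy'],-np.ones(len(uv))]
    return d@R.from_euler('xyz',c['attitude']).as_matrix().T
def onz(c,uv,z):
    r=ray(c,uv); t=(z-c['xyz'][2])/r[:,2]; return (c['xyz']+r*t[:,None]).round(1)
def pix(c,P):
    p=(np.atleast_2d(P)-c['xyz'])@R.from_euler('xyz',c['attitude']).as_matrix()
    return np.c_[c['cx']+c['fx']*p[:,0]/-p[:,2], c['cy']-c['fy']*p[:,1]/-p[:,2]].round(1)
def shot(n,name,crop=None,s=1):
    c=get_calibration(n); im,d=get_image(n)
    np.savez(f'pics/{name}.npz',im=im,d=d,**{k:np.array(v) for k,v in c.items()})
    o=im
    if crop: x0,y0,x1,y1=crop; o=im[y0:y1,x0:x1]
    cv2.imwrite(f'pics/{name}.png',cv2.resize(o[:,:,::-1],None,fx=s,fy=s,interpolation=cv2.INTER_CUBIC))
    return c,im,d
def load(name):
    z=np.load(f'pics/{name}.npz'); c={k:z[k] for k in ('fx','fy','cx','cy','xyz','attitude')}
    return c,z['im'],z['d']
E
python3 - <<'E'
from h import *
shot('top','t1',(200,90,470,290),2.9)
shot('side','s1',(220,130,420,280),4)
E
```

```text
(no output)
```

View pics/t1.png

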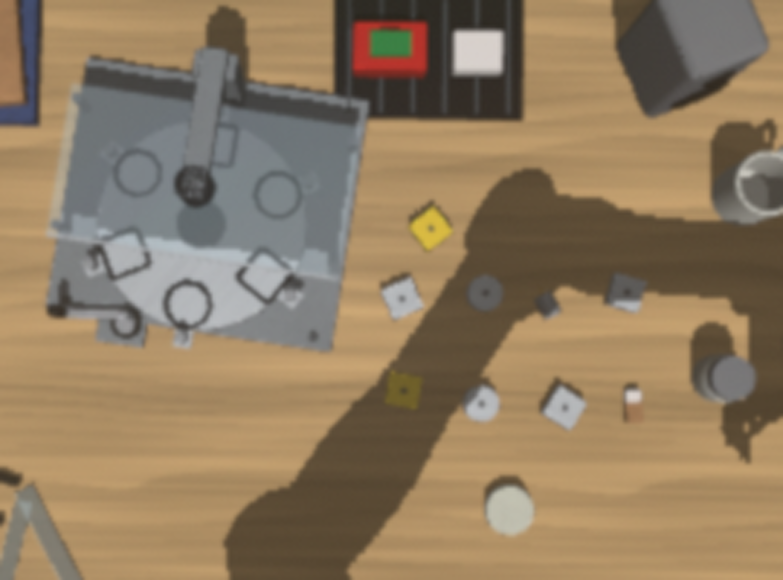

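View pics/s1.png

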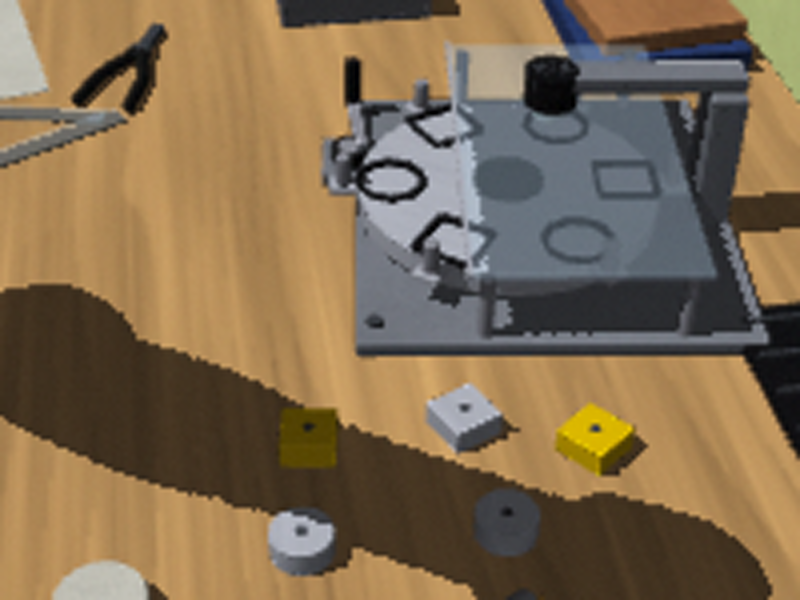

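```bash
python3 - <<'E'
from h import *
c,im,d=load('t1')
s=2.9
def f(x,y,z): return onz(c,[[x/s+200,y/s+90]],z)[0]
for n,x,y,z in [('sqA',402,298,20),('sqB',565,408,20),('sqC',627,288,20),('rdA',485,293,20),('rdB',482,403,20),('yel1',431,228,20),('yel2',404,390,20),('motor',547,304,20),('eraser',633,402,12),('jar',730,378,70),('tape',510,510,20),
 ('front nest',188,305,46),('nestL',127,253,46),('nestR',265,274,46),('postF',184,335,67),('postL',95,258,67),('postR',292,290,67),('knob',62,290,70),('pivot',125,322,25),('dialc',201,225,40),('baseFL',50,310,14),('baseFR',330,348,14),('guardL',55,235,74),('guardR',340,278,74),('camera',195,185,150)]:
    print(n,f(x,y,z))
E
```

```text
sqA [ 559.4 -131.    20. ]
sqB [ 426.  -333.6   20. ]
sqC [ 575.4 -410.1   20. ]
rdA [ 566.9 -233.8   20. ]
rdB [ 430.9 -231.    20. ]
yel1 [ 647.  -166.2   20. ]
yel2 [ 445.7 -134.6   20. ]
motor [ 554.3 -310.8   20. ]
eraser [ 434.2 -419.9   12. ]
jar [ 465.2 -519.6   70. ]
tape [ 300.1 -266.3   20. ]
front nest [545.6 129.8  46. ]
nestL [607.9 204.9  46. ]
nestR [584.5  37.1  46. ]
postF [508.3 130.9  67. ]
postL [599.  238.7  67. ]
postR [563.7   3.2  67. ]
knob [559.9 276.3  70. ]
pivot [525.1 209.7  25. ]
dialc [644.1 116.6  40. ]
baseFL [539.4 305.   14. ]
baseFR [496.6 -42.7  14. ]
guardL [625.  285.2  74. ]
guardR [578.2 -53.9  74. ]
camera [673.4 109.9 150. ]
```

Request:
arm_command:
  rot:
    - [0,0,-4]
    - [0,0,-4]
    - [0,0,-4]
    - [0,0,-4]
    - [0,0,-4]
  slide:
    - [20,32,0]
    - [20,32,0]
    - [20,32,0]
    - [20,32,0]
    - [20,32,0]
  gripper: [85,85,85,85,85]

```text
clock: 0.67
eef_pos: [315.7, -453.6, 229.5]
tool_rot: [3.135, -0.004, -1.603]
force: [1.1, 0.7, -0.0]
width: 84.9
```

Request:
arm_command:
  rot:
    - [0,0,0]
    - [0,0,0]
    - [0,0,0]
    - [0,0,0]
    - [0,0,0]
  slide:
    - [20,32,0]
    - [20,32,0]
    - [20,32,0]
    - [20,32,0]
    - [20,32,0]
  gripper: [85,85,85,85,85]

```text
clock: 1.08
eef_pos: [418.9, -285.1, 229.9]
tool_rot: [3.136, -0.005, -1.608]
force: [0.5, 0.2, -0.4]
width: 85.2
```

Request:
arm_command:
  rot:
    - [0,0,1.5]
  slide:
    - [0,0,0]
  gripper: [85]

```text
clock: 1.17
eef_pos: [424.1, -276.6, 229.7]
tool_rot: [3.139, -0.0, -1.57]
force: [0.6, -0.7, 0.0]
width: 85.1
```

```bash
python3 - <<'E'
from h import *
print(telemetry.read_state()['eef_pos'])
c,im,d=shot('wrist','w1'); print(c['xyz'],c['attitude'])
E
```

```text
[ 424.07252666 -276.61031187  229.73107536]
[ 497.44860717 -276.40640728  371.7003378 ] [-2.89185159e-01  1.70233282e-04 -1.56971239e+00]
```

View pics/w1.png

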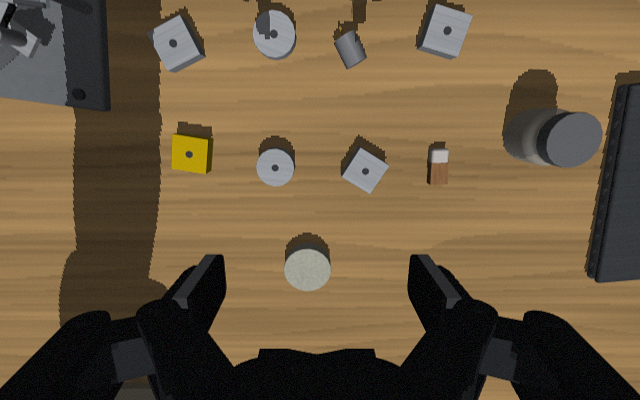

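```bash
python3 - <<'E'
from h import *
c,im,d=load('w1')
hsv=cv2.cvtColor(im,cv2.COLOR_RGB2HSV)
for n,u,v in [('sqA',173,43),('rdA',275,34),('sqC',447,31),('rdB',276,168),('sqB',365,171)]:
    x0,y0=max(u-38,0),max(v-38,0)
    D=d[y0:v+38,x0:u+38]; 
    # top face by height
    vv,uu=np.mgrid[y0:y0+D.shape[0],x0:x0+D.shape[1]]
    r=ray(c,np.c_[uu.ravel(),vv.ravel()]); P=c['xyz']+r*D.ravel()[:,None]
    z=P[:,2].reshape(D.shape)
    m=((z>17)&(z<24)&(hsv[y0:v+38,x0:u+38,1]<90)).astype(np.uint8)
    m=cv2.morphologyEx(m,cv2.MORPH_CLOSE,np.ones((5,5)))
    m=cv2.morphologyEx(m,cv2.MORPH_OPEN,np.ones((3,3)))
    cs,_=cv2.findContours(m,cv2.RETR_EXTERNAL,cv2.CHAIN_APPROX_NONE)
    cs=min(cs,key=lambda k:-cv2.contourArea(k)); w=onz(c,cs[:,0]+[x0,y0],20)[:,:2].astype(np.float32)
    rect=cv2.minAreaRect(w); print(n,'mark',onz(c,[[u,v]],20)[0],'rect',np.round(rect[0],1),np.round(rect[1],1),round(rect[2],1),'medz',np.median(z[m>0]))
E
```

```text
sqA mark [ 562.  -129.8   20. ] rect [ 562.4 -130.4] [40.4 40.4] 24.8 medz 19.55263360633984
rdA mark [ 570.4 -234.3   20. ] rect [ 571.3 -232.7] [41.7 42.8] 88.9 medz 19.54244370683182
sqC mark [ 573.3 -408.3   20. ] rect [ 573.8 -407.4] [40.3 40.8] 75.1 medz 19.43232838755563
rdB mark [ 433.1 -230.4   20. ] rect [ 434.5 -228.7] [42.2 42.6] 88.8 medz 19.413140061566025
sqB mark [ 429.8 -331.9   20. ] rect [ 430.8 -331.4] [40.  39.8] 58.8 medz 19.367165151547965
```

Request:
arm_command:
  rot:
    - [0,0,0]
    - [0,0,0]
    - [0,0,0]
    - [0,0,0]
    - [0,0,0]
  slide:
    - [0,40,4]
    - [0,40,4]
    - [0,40,4]
    - [0,40,4]
    - [0,40,4]
  gripper: [85,85,85,85,85]

```text
clock: 1.63
eef_pos: [419.4, -91.6, 249.9]
tool_rot: [3.139, -0.012, -1.593]
force: [0.8, 0.7, 0.4]
width: 85.1
```

Request:
arm_command:
  rot:
    - [0,0,0]
    - [0,0,0]
    - [0,0,0]
    - [0,0,0]
    - [0,0,0]
  slide:
    - [0,40,4]
    - [0,40,4]
    - [0,40,4]
    - [0,40,4]
    - [0,0,0]
  gripper: [85,85,85,85,85]

```text
clock: 2.05
eef_pos: [418.9, 77.9, 268.5]
tool_rot: [-3.139, -0.01, -1.594]
force: [0.8, 0.4, -0.3]
width: 84.8
```

```bash
python3 - <<'E'
from h import *
s=telemetry.read_state();print(s['eef_pos'],s['tool_rot'],s['qpos'])
c,im,d=shot('wrist','w2'); print(c['xyz'],c['attitude'])
E
```

```text
[418.88674172  77.89718138 268.45893554] [-3.13927779 -0.00990664 -1.5942156 ] [-2.89527513e-01  2.59434203e-01  3.94750576e-02  2.05427116e+00
  5.27355570e-05  8.28540525e-01 -1.84560963e+00]
[491.52241562  77.68410135 410.78997205] [-0.28401916 -0.00950209 -1.59439895]
```

View pics/w2.png

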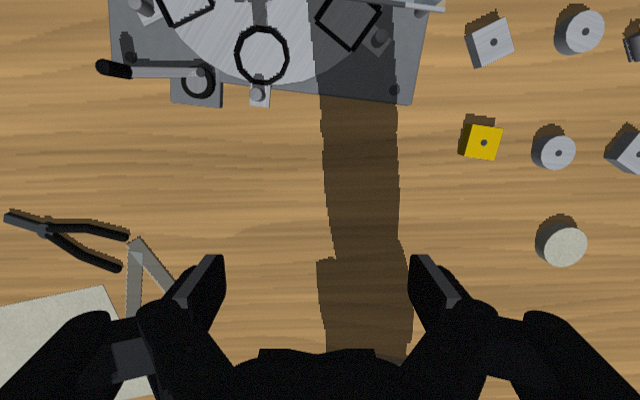

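Request:
arm_command:
  rot:
    - [0,0,1.2]
    - [0,0,0]
    - [0,0,0]
    - [0,0,0]
  slide:
    - [40,15,10]
    - [40,15,10]
    - [20,10,0]
    - [0,0,0]
  gripper: [85,85,85,85]

```text
clock: 2.43
eef_pos: [511.8, 104.7, 285.2]
tool_rot: [3.131, -0.02, -1.582]
force: [0.2, 0.6, -1.2]
width: 85.1
```

```bash
python3 - <<'E'
from h import *
s=telemetry.read_state();print(s['eef_pos'],s['tool_rot'],s['qpos'])
c,im,d=shot('wrist','w3'); print(c['xyz'],c['attitude'])
cv2.imwrite('pics/w3b.png',cv2.resize(im[:260,100:500,::-1],None,fx=2,fy=2,interpolation=cv2.INTER_CUBIC))
E
```

```text
[511.78929869 104.65737247 285.22937743] [ 3.13131911 -0.01953912 -1.58209459] [-2.95433177e-01  3.90822341e-01  4.13377236e-02  1.78860841e+00
  4.46392094e-04  9.77551688e-01 -1.83953785e+00]
[586.23790762 106.62607967 426.63286733] [-0.29659955 -0.01915916 -1.58234231]
```

View pics/w3b.png

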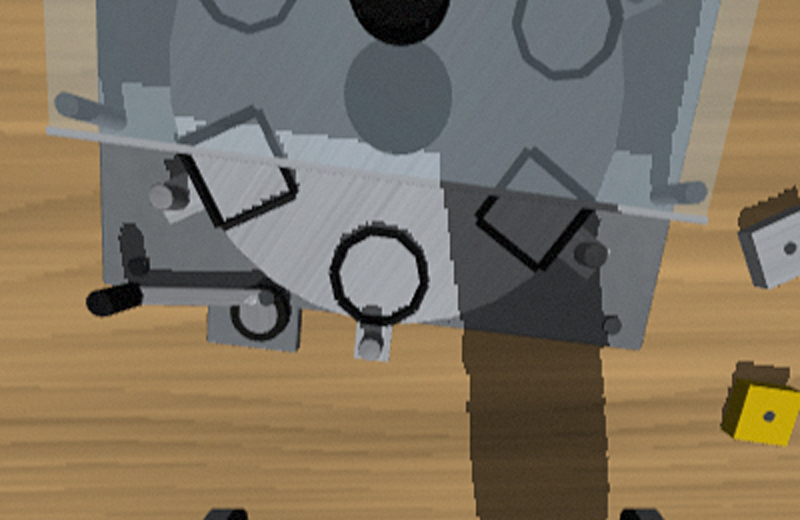

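```bash
cat > car.py <<'E'
from h import *
c,im,d=load('w3')
def f(x,y,z): return onz(c,[[x/2+100,y/2]],z)[0]
for n,x,y,z in [('nestF',380,274,46),('postF',371,345,67),('postL',161,197,67),('postR',592,255,67),('knob',100,302,70),('pivot',265,297,30),('camring',260,313,30),('hub',398,96,40),('baseFL',104,283,14),('baseFR',641,349,14),('hole',611,325,14),('guardL',47,131,74),('guardR',706,219,74)]:
    print(n,f(x,y,z), d[int(y/2),int(x/2+100)])
m=(im[:260,:,:].max(2)<60).astype(np.uint8)
E
python3 car.py; python3 - <<'E'
from h import *
c,im,d=load('w3')
P=onz(c,[[0,0]],0)
vv,uu=np.mgrid[0:240,0:640]
r=ray(c,np.c_[uu.ravel(),vv.ravel()]); P=(c['xyz']+r*d[:240].ravel()[:,None]).reshape(240,640,3)
# post tops
for n,u,v in [('F',285,172),('L',180,98),('R',396,127),('knob',150,151)]:
    q=P[v-14:v+14,u-16:u+16].reshape(-1,3); 
    q=q[(q[:,2]>62)&(q[:,2]<75)]
    if len(q): print(n,len(q),q[:,2].max().round(1),np.median(q,0).round(1), q[q[:,2]>q[:,2].max()-3][:,:2].mean(0).round(1))
# ring circle fit by dark px near
m=np.zeros((400,640),np.uint8); b=(im.max(2)<50); m[105:165,260:320]=b[105:165,260:320]
cs,_=cv2.findContours(m,cv2.RETR_EXTERNAL,cv2.CHAIN_APPROX_NONE); k=max(cs,key=cv2.contourArea)
w=onz(c,k[:,0],46)[:,:2].astype(np.float32); print(cv2.minEnclosingCircle(w),cv2.fitEllipse(w))
E
```

```text
nestF [551.7 131.4  46. ] 380.79218
postF [512.9 136.7  67. ] 365.4768
postL [596.3 247.3  67. ] 339.26074
postR [562.6  10.1  67. ] 352.08658
knob [540.5 287.9  70. ] 352.74948
pivot [537.  205.1  30. ] 392.79883
camring [527.  209.2  30. ] 396.21646
hub [649.4 118.1  40. ] 319.9731
baseFL [545.5 311.8  14. ] 417.80457
baseFR [496.5 -41.4  14. ] 438.18045
hole [513.2 -19.8  14. ] 412.2457
guardL [629.  298.4  74. ] 319.53537
guardR [581.4 -49.4  74. ] 338.74188
F 110 67.8 [511.1 137.6  66.3] [511.1 138. ]
L 143 68.0 [596.9 247.3  66.1] [597.5 247.6]
R 124 67.7 [563.   9.  66.] [563.    8.5]
knob 178 71.6 [540.5 287.9  68.7] [540.5 289.1]
((550.3195190429688, 132.83758544921875), 29.74413299560547) ((550.3857421875, 132.4730224609375), (57.02576446533203, 57.50078201293945), 77.95203399658203)
```

```bash
cat >> h.py <<'E'
def to(x,y,z,yawdeg):
    s=telemetry.read_state(); Rc=R.from_euler('xyz',s['tool_rot'])
    Rt=R.from_euler('xyz',[np.pi,0,np.deg2rad(yawdeg)])
    rv=np.rad2deg((Rt*Rc.inv()).as_rotvec())
    print('clk',round(s['clock'],2),'rot',rv.round(1),'slide',(np.array([x,y,z])-s['eef_pos']).round(1),'F',s['force'].round(1),'w',round(s['width'],1))
E
python3 -c "
from h import *
to(507,174,130,-97.8)"
```

```text
clk 2.48 rot [ 1.2 -0.8 -7.1] slide [  -3.2   71.1 -155.1] F [ 0.2 -0.7  0.7] w 85.1
```

Request:
arm_command:
  rot:
    - [1.2,-0.8,-3]
    - [0,0,-4]
    - [0,0,0]
    - [0,0,0]
    - [0,0,0]
  slide:
    - [-4,18,-35]
    - [0,18,-35]
    - [0,18,-35]
    - [0,18,-35]
    - [0,0,-10]
  gripper: [0,0,0,0,0]

```text
clock: 2.9
eef_pos: [507.7, 163.2, 134.1]
tool_rot: [-3.13, -0.002, -1.731]
force: [-0.8, 0.7, -0.4]
width: 24.9
```

```bash
python3 -c "
from h import *
to(507,174,48,-97.8)"
```

```text
clk 2.9 rot [0.2 0.6 1.4] slide [ -0.7  10.8 -86.1] F [-0.8  0.7 -0.4] w 24.9
```

Request:
arm_command:
  rot:
    - [0.2,0.6,1.4]
    - [0,0,0]
    - [0,0,0]
    - [0,0,0]
    - [0,0,0]
  slide:
    - [0,11,0]
    - [0,1,-25]
    - [0,0,-25]
    - [0,0,-25]
    - [0,0,-8]
  gripper: [0,0,0,0,0]

```text
clock: 3.32
eef_pos: [506.9, 169.1, 50.3]
tool_rot: [3.14, -0.004, -1.709]
force: [-0.0, 0.5, 0.2]
width: 0.1
```

```bash
python3 -c "
from h import *
to(507,174,48,-97.8)
shot('side','s2',(260,120,460,270),4)"
```

```text
clk 3.32 rot [ 0.2 -0.1  0.1] slide [ 0.1  4.9 -2.3] F [-0.   0.5  0.2] w 0.1
```

View pics/s2.png

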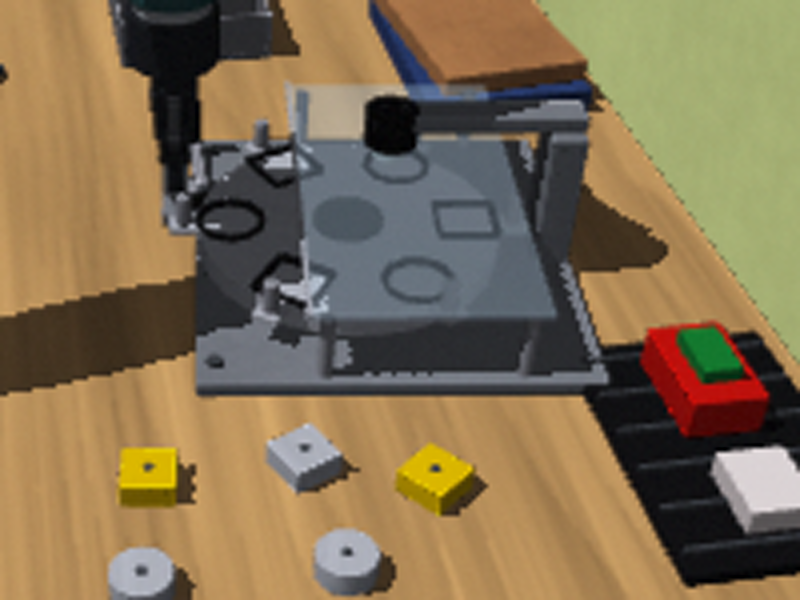

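Request:
arm_command:
  rot:
    - [0,0,0]
    - [0,0,0]
    - [0,0,0]
    - [0,0,0]
    - [0,0,0]
  slide:
    - [0,-12,0]
    - [0,-12,0]
    - [-1,-12,0]
    - [-1,-12,0]
    - [-1,-12,0]
  gripper: [0,0,0,0,0]

```text
clock: 3.78
eef_pos: [507.9, 109.0, 56.0]
tool_rot: [-3.134, 0.004, -1.704]
force: [1.2, 3.2, -0.6]
width: 0.1
```

Request:
arm_command:
  rot:
    - [0,0,0]
    - [0,0,0]
    - [0,0,0]
    - [0,0,0]
    - [0,0,0]
  slide:
    - [1,-12,0]
    - [2,-12,0]
    - [4,-12,0]
    - [4,-12,0]
    - [2,-12,0]
  gripper: [0,0,0,0,0]

```text
clock: 4.2
eef_pos: [525.2, 36.8, 64.3]
tool_rot: [-3.121, 0.004, -1.71]
force: [-0.0, 0.0, -0.1]
width: -0.0
```

```bash
python3 -c "
from h import *
to(514,68,48,-97.8)
shot('side','s3',(260,120,460,270),4)"
```

```text
clk 4.2 rot [-0.1  1.2  0.2] slide [-11.2  31.2 -16.3] F [-0.   0.  -0.1] w -0.0
```

View pics/s3.png

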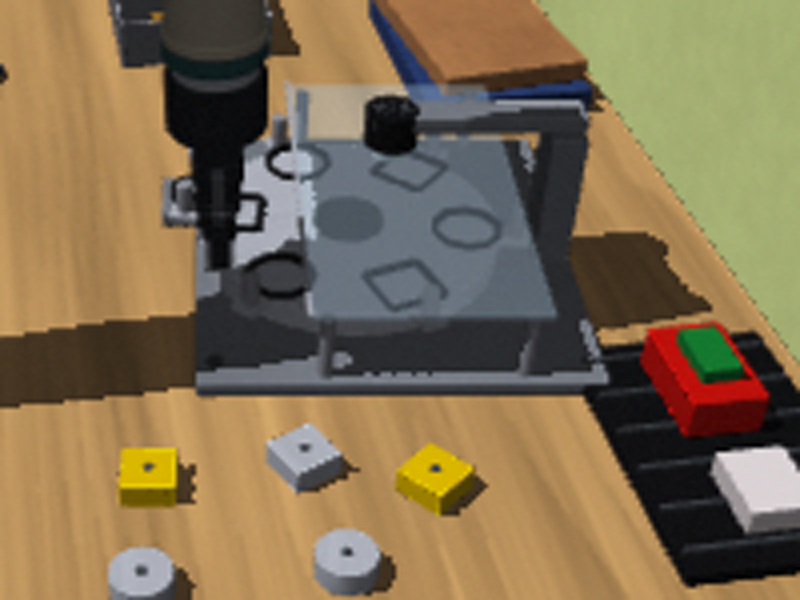

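Request:
arm_command:
  rot:
    - [0,1,6]
    - [0,0,6.5]
    - [0,0,6.5]
    - [0,0,6.5]
    - [0,0,6.5]
  slide:
    - [-10,-5,30]
    - [0,-30,20]
    - [12,-40,8]
    - [14,-40,0]
    - [14,-30,0]
  gripper: [60,60,60,60,60]

```text
clock: 4.67
eef_pos: [551.7, -119.5, 130.4]
tool_rot: [-3.14, -0.008, -1.128]
force: [1.0, 0.1, -0.4]
width: 59.4
```

```bash
cat > chk.py <<'E'
from h import *
import sys
# rectangles of grey blanks, by top camera? wrist: given name & approx world pts
def blanks(name,cands,win=40):
    c,im,d=load(name); hsv=cv2.cvtColor(im,cv2.COLOR_RGB2HSV)
    vv,uu=np.mgrid[0:400,0:640]
    r=ray(c,np.c_[uu.ravel(),vv.ravel()]); P=(c['xyz']+r*d.ravel()[:,None]).reshape(400,640,3)
    for n,x,y in cands:
        m=((P[...,2]>15)&(P[...,2]<24)&(np.hypot(P[...,0]-x,P[...,1]-y)<win)&(hsv[...,1]<90)).astype(np.uint8)
        m=cv2.morphologyEx(m,cv2.MORPH_CLOSE,np.ones((5,5))); m=cv2.morphologyEx(m,cv2.MORPH_OPEN,np.ones((3,3)))
        cs,_=cv2.findContours(m,cv2.RETR_EXTERNAL,cv2.CHAIN_APPROX_NONE)
        if not cs: print(n,'none'); continue
        k=max(cs,key=cv2.contourArea); w=onz(c,k[:,0],20)[:,:2].astype(np.float32)
        q=cv2.minAreaRect(w); print(n,np.round(q[0],1),np.round(q[1],1),round(q[2],1))
A=[('sqA',562,-130),('rdA',571,-233),('sqC',574,-408),('rdB',434,-230),('sqB',430,-332)]
E
python3 -c "
from h import *
from chk import *
to(562.2,-130.2,100,-65.2)
shot('wrist','w4'); blanks('w4',A)"
```

```text
clk 4.67 rot [ 0.4  0.3 -0.6] slide [ 10.5 -10.7 -30.4] F [ 1.   0.1 -0.4] w 59.4
sqA [ 563.8 -128.9] [39.9 39.2] 25.0
rdA [ 572.  -230.6] [43.1 44.2] 25.6
sqC [ 575.  -403.6] [45.7 39.8] 74.7
rdB [ 445.  -225.4] [28.6 42.5] 6.2
sqB [ 433.5 -330.2] [46.7 36.5] 59.1
```

View pics/w4.png

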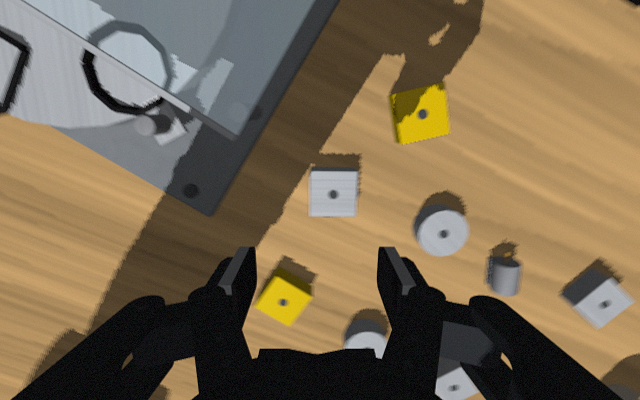

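Request:
arm_command:
  rot:
    - [0.3,0.3,-0.5]
    - [0,0,0]
    - [0,0,0]
    - [0,0,0]
  slide:
    - [6,-5,-25]
    - [5,-5,-25]
    - [0,0,-15]
    - [0,0,0]
  gripper: [60,60,60,60]

```text
clock: 5.05
eef_pos: [566.9, -155.0, 70.4]
tool_rot: [-3.134, -0.022, -1.16]
force: [-0.8, 0.1, 0.4]
width: 59.9
```

```bash
python3 -c "
from h import *
from chk import *
to(563,-129.5,5,-65.2)
shot('wrist','w5'); blanks('w5',A)
to(563,-129.5,5,-65.2)"
```

```text
clk 5.05 rot [1.  0.9 1.3] slide [ -3.9  25.5 -65.4] F [-0.8  0.1  0.4] w 59.9
sqA [ 563.7 -129. ] [40.6 39.7] 24.4
rdA [ 579.1 -233.6] [45.2 28.2] 68.1
sqC [ 575.7 -403.9] [47.3 40.3] 75.1
rdB none
sqB none
clk 5.1 rot [1.  1.  1.3] slide [ -4.4  25.8 -66.6] F [ 0.2 -0.3  0. ] w 59.8
```

View pics/w5.png

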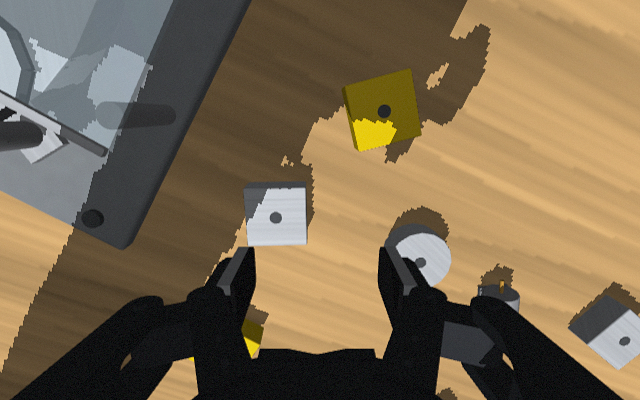

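Request:
arm_command:
  rot:
    - [1,1,1.3]
    - [0,0,0]
    - [0,0,0]
  slide:
    - [-4,25,0]
    - [0,0,-20]
    - [0,0,0]
  gripper: [60,60,60]

```text
clock: 5.35
eef_pos: [563.8, -130.9, 55.9]
tool_rot: [-3.139, -0.003, -1.139]
force: [-0.1, 0.3, -1.0]
width: 60.1
```

```bash
python3 -c "
from h import *
to(563.4,-129.3,5,-65.2)"
```

```text
clk 5.35 rot [0.1 0.2 0.1] slide [ -0.4   1.6 -50.9] F [-0.1  0.3 -1. ] w 60.1
```

Request:
arm_command:
  rot:
    - [0,0,0]
    - [0,0,0]
    - [0,0,0]
    - [0,0,0]
  slide:
    - [0,2,-20]
    - [0,0,-20]
    - [0,0,-7]
    - [0,0,0]
  gripper: [60,60,60,60]

```text
clock: 5.68
eef_pos: [567.5, -126.5, 15.4]
tool_rot: [-3.132, -0.008, -1.136]
force: [-0.5, 0.1, 0.1]
width: 59.8
```

```bash
python3 -c "
from h import *
to(563.4,-129.3,5,-65.2)
shot('wrist','w6')"
```

```text
clk 5.68 rot [ 0.2  0.7 -0.1] slide [ -4.1  -2.8 -10.4] F [-0.5  0.1  0.1] w 59.8
```

View pics/w6.png

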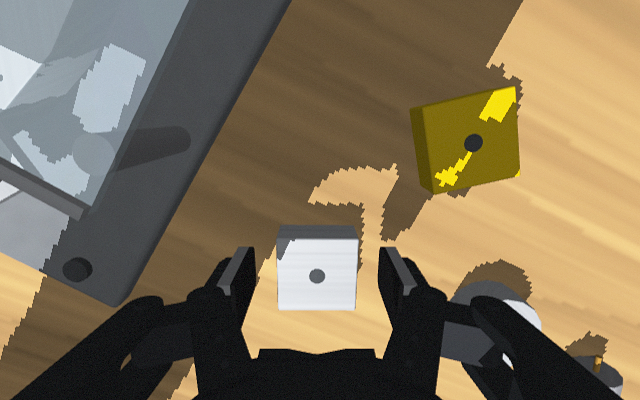

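Request:
arm_command:
  rot:
    - [0.2,0.7,0]
    - [0,0,0]
    - [0,0,0]
  slide:
    - [-4,-2,-8]
    - [0,0,-2]
    - [0,0,0]
  gripper: [60,60,60]

```text
clock: 5.98
eef_pos: [565.6, -129.0, 9.0]
tool_rot: [-3.137, -0.002, -1.135]
force: [-0.1, 0.2, -0.2]
width: 59.8
```

```bash
python3 -c "
from h import *
c,_,_=load('w6'); print(onz(c,[[317,276]],20))
to(563.4,-129.3,5,-65.2)"
```

```text
[[ 562.5 -129.4   20. ]]
clk 5.98 rot [ 0.   0.3 -0.2] slide [-2.2 -0.3 -4. ] F [-0.1  0.2 -0.2] w 59.8
```

Request:
arm_command:
  rot:
    - [0,0.3,0]
    - [0,0,0]
    - [0,0,0]
    - [0,0,0]
    - [0,0,0]
  slide:
    - [-4,0,-5]
    - [-1,0,-1]
    - [0,0,0]
    - [0,0,0]
    - [0,0,0]
  gripper: [60,60,36,30,30]

```text
clock: 6.4
eef_pos: [560.8, -129.9, 4.2]
tool_rot: [-3.141, -0.001, -1.137]
force: [-0.1, -0.4, -0.6]
width: 38.0
```

Request:
arm_command:
  rot:
    - [0,0,0]
    - [0,0,0]
  slide:
    - [0,0,0]
    - [0,0,0]
  gripper: [30,30]

```text
clock: 6.57
eef_pos: [560.7, -129.8, 4.2]
tool_rot: [-3.141, -0.001, -1.136]
force: [0.0, -0.6, 0.3]
width: 38.6
```

```bash
python3 -c "
from h import *
to(549.9,132.3,120,-97.8)
shot('wrist','w7')"
```

```text
clk 6.57 rot [  0.1   0.  -32.7] slide [-10.8 262.1 115.8] F [ 0.  -0.6  0.3] w 38.6
```

View pics/w7.png

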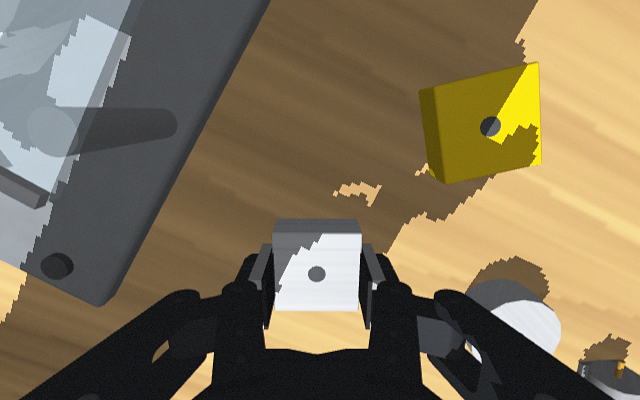

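```bash
cat >> h.py <<'E'
def held(name,uv,zrel):
    # mark's offset from TCP in tool frame (yaw only); zrel height of top above TCP
    s=telemetry.read_state(); c,_,_=load(name); e=s['eef_pos']
    p=onz(c,[uv],e[2]+zrel)[0]; o=R.from_euler('xyz',s['tool_rot']).inv().apply(p-e); print('held tool offset',o.round(1)); return o
E
python3 -c "
from h import *
held('w7',[317,274],16)"
```

```text
held tool offset [  0.6  -1.8 -16. ]
```

Request:
arm_command:
  rot:
    - [0,0,0]
    - [0,0,0]
    - [0,0,-4]
    - [0,0,-5]
    - [0,0,-5]
  slide:
    - [0,0,25]
    - [0,5,35]
    - [0,25,35]
    - [-3,35,20]
    - [-3,40,5]
  gripper: [30,30,30,30,30]

```text
clock: 7.03
eef_pos: [550.8, -33.9, 124.3]
tool_rot: [3.134, 0.0, -1.408]
force: [1.6, 0.9, -1.3]
width: 38.4
```

Request:
arm_command:
  rot:
    - [0,0,-5]
    - [0,0,-5]
    - [0,0,-5]
    - [0,0,-3]
    - [0,0,0]
  slide:
    - [-3,40,0]
    - [-3,40,0]
    - [0,40,0]
    - [0,20,0]
    - [0,0,0]
  gripper: [30,30,30,30,30]

```text
clock: 7.45
eef_pos: [544.3, 122.7, 128.5]
tool_rot: [3.141, 0.008, -1.733]
force: [-0.2, 0.7, -0.7]
width: 38.7
```

```bash
python3 -c "
from h import *
to(549.9,132.3,120,-97.8)"
```

```text
clk 7.45 rot [-0.4  0.   1.5] slide [ 5.6  9.6 -8.5] F [-0.2  0.7 -0.7] w 38.7
```

Request:
arm_command:
  rot:
    - [-0.4,0,1.5]
    - [0,0,0]
    - [0,0,0]
    - [0,0,0]
  slide:
    - [4,9,-20]
    - [0,1,-25]
    - [-2,0,-20]
    - [0,0,0]
  gripper: [30,30,30,30]

```text
clock: 7.78
eef_pos: [547.3, 136.2, 63.0]
tool_rot: [-3.137, 0.002, -1.697]
force: [-0.3, -0.4, -1.2]
width: 38.2
```

```bash
python3 -c "
from h import *
to(548.1,132.6,56,-97.8)"
```

```text
clk 7.78 rot [-0.1  0.3 -0.6] slide [ 0.8 -3.6 -7. ] F [-0.3 -0.4 -1.2] w 38.2
```

Request:
arm_command:
  rot:
    - [0,0.3,-0.6]
    - [0,0,0]
    - [0,0,0]
  slide:
    - [1,-4,-8]
    - [0,0,0]
    - [0,0,0]
  gripper: [30,30,30]

```text
clock: 8.03
eef_pos: [548.7, 129.5, 54.9]
tool_rot: [3.14, 0.0, -1.71]
force: [0.1, -0.1, -0.6]
width: 39.0
```

```bash
python3 -c "
from h import *
to(548.1,132.6,56,-97.8)
shot('wrist','w8')
to(548.1,132.6,56,-97.8)"
```

```text
clk 8.03 rot [-0.  -0.1  0.2] slide [-0.6  3.1  1.1] F [ 0.1 -0.1 -0.6] w 39.0
clk 8.08 rot [-0.  -0.1  0.2] slide [-0.6  3.6  1. ] F [-0.6 -0.9  0.1] w 38.6
```

View pics/w8.png

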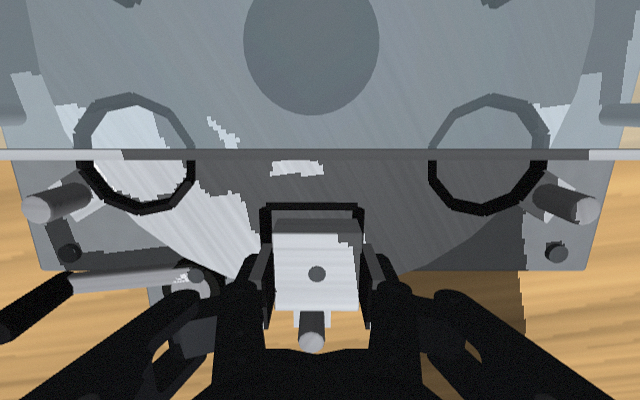

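Request:
arm_command:
  rot:
    - [0,0,0]
    - [0,0,0]
    - [0,0,0]
  slide:
    - [-1,4,-1]
    - [0,0,0]
    - [0,0,0]
  gripper: [30,30,30]

```text
clock: 8.33
eef_pos: [549.4, 132.5, 56.1]
tool_rot: [-3.139, 0.001, -1.712]
force: [1.0, 0.6, 0.3]
width: 38.3
```

```bash
python3 -c "
from h import *
to(548.1,132.6,44.5,-97.8)"
```

```text
clk 8.33 rot [-0.   0.1  0.3] slide [ -1.3   0.1 -11.6] F [1.  0.6 0.3] w 38.3
```

Request:
arm_command:
  rot:
    - [0,0,0.3]
    - [0,0,0]
    - [0,0,0]
  slide:
    - [-3,0,-8]
    - [-1,0,-5]
    - [0,0,0]
  gripper: [30,30,30]

```text
clock: 8.58
eef_pos: [546.8, 133.2, 44.3]
tool_rot: [-3.135, 0.003, -1.706]
force: [0.2, -0.9, 5.5]
width: 38.5
```

```bash
python3 -c "
from h import *
to(548.1,132.6,44.5,-97.8)"
```

```text
clk 8.58 rot [-0.1  0.4 -0. ] slide [ 1.3 -0.6  0.2] F [ 0.2 -0.9  5.5] w 38.5
```

Request:
arm_command:
  rot:
    - [0,0,0]
    - [0,0,0]
    - [0,0,0]
    - [0,0,0]
    - [0,0,0]
  slide:
    - [0,0,0]
    - [0,0,0]
    - [0,0,0]
    - [0,0,20]
    - [0,0,20]
  gripper: [60,60,60,60,60]

```text
clock: 9.0
eef_pos: [542.8, 132.6, 80.3]
tool_rot: [3.139, -0.001, -1.705]
force: [0.9, -0.3, 0.0]
width: 59.9
```

```bash
python3 -c "
from h import *
to(507,170,48,-97.8)
shot('wrist','w9')"
```

```text
clk 9.0 rot [ 0.  -0.1 -0.1] slide [-35.8  37.4 -32.3] F [ 0.9 -0.3  0. ] w 59.9
```

View pics/w9.png

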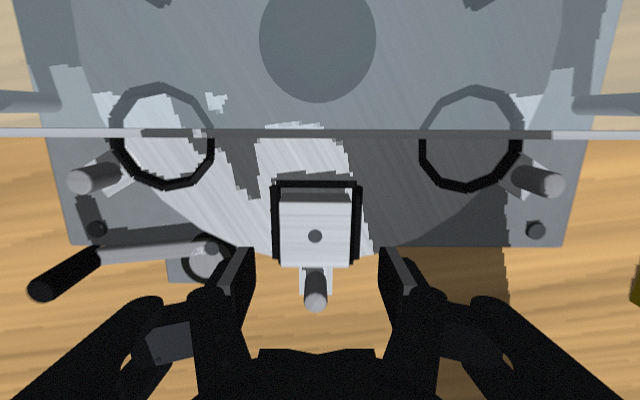

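```bash
python3 -c "
from h import *
c,_,_=load('w9'); print(onz(c,[[315.5,236.5]],60))"
```

```text
[[547.7 132.8  60. ]]
```

Request:
arm_command:
  rot:
    - [0,0,0]
    - [0,0,0]
    - [0,0,0]
    - [0,0,0]
    - [0,0,0]
  slide:
    - [-10,15,5]
    - [-14,15,0]
    - [-12,10,0]
    - [0,0,-8]
    - [-2,0,-15]
  gripper: [0,0,0,0,0]

```text
clock: 9.47
eef_pos: [510.5, 174.3, 68.9]
tool_rot: [-3.128, 0.006, -1.708]
force: [-0.1, -0.0, -0.4]
width: 0.4
```

```bash
python3 -c "
from h import *
to(506,171,48,-97.8)"
```

```text
clk 9.47 rot [-0.2  0.8  0.1] slide [ -4.5  -3.3 -20.9] F [-0.1 -0.  -0.4] w 0.4
```

Request:
arm_command:
  rot:
    - [-0.2,0.8,0]
    - [0,0,0]
    - [0,0,0]
    - [0,0,0]
    - [0,0,0]
  slide:
    - [-5,-1,-14]
    - [-2,0,-10]
    - [0,-12,-1]
    - [0,-12,-2]
    - [0,-12,-2]
  gripper: [0,0,0,0,0]

```text
clock: 9.88
eef_pos: [500.7, 137.8, 33.3]
tool_rot: [3.134, 0.001, -1.702]
force: [-3.4, 3.3, 14.6]
width: 0.1
```

Request:
arm_command:
  rot:
    - [0,0,0]
    - [0,0,0]
    - [0,0,0]
    - [0,0,0]
    - [0,0,0]
  slide:
    - [0,-12,-2]
    - [0,-12,-2]
    - [2,-12,-2]
    - [3,-12,-2]
    - [3,-12,-2]
  gripper: [0,0,0,0,0]

```text
clock: 10.3
eef_pos: [513.1, 70.4, 32.5]
tool_rot: [-3.14, 0.004, -1.705]
force: [2.1, 1.1, 13.3]
width: -0.2
```

```bash
python3 -c "
from h import *
to(514,68,48,-97.8)"
```

```text
clk 10.3 rot [-0.2  0.1 -0.1] slide [ 0.9 -2.4 15.5] F [ 2.1  1.1 13.3] w -0.2
```

Request:
arm_command:
  rot:
    - [0,0,0]
    - [0,0,0]
  slide:
    - [0,0,12]
    - [0,0,0]
  gripper: [0,0]

```text
clock: 10.47
eef_pos: [515.7, 62.0, 45.8]
tool_rot: [-3.136, 0.002, -1.714]
force: [-0.3, 0.2, 0.6]
width: 0.1
```

```bash
python3 -c "
from h import *
to(514,68,48,-97.8)
shot('side','s4',(260,120,460,270),4)"
```

```text
clk 10.47 rot [-0.   0.3  0.4] slide [-1.7  6.   2.2] F [-0.3  0.2  0.6] w 0.1
```

View pics/s4.png

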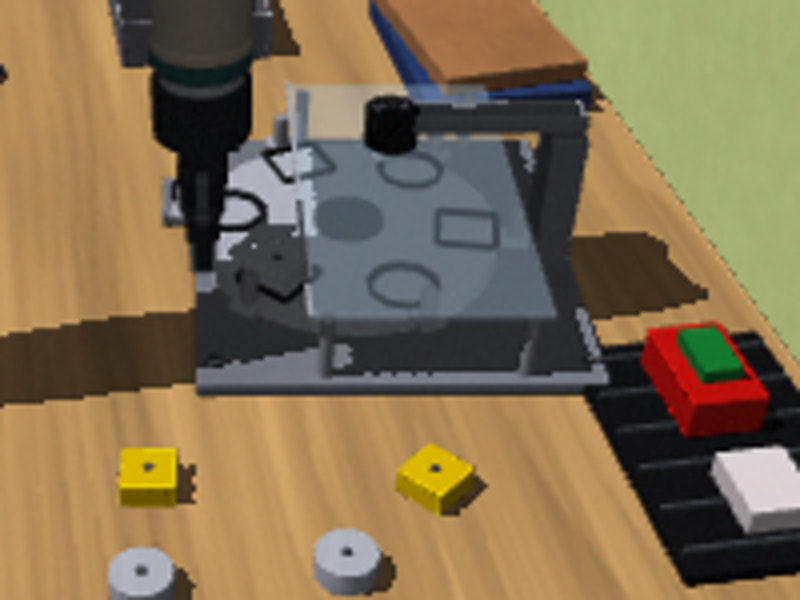

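Request:
arm_command:
  rot:
    - [0,0.3,0.4]
    - [0,0,0]
    - [0,0,0]
    - [0,0,0]
    - [0,0,0]
  slide:
    - [-5,-10,30]
    - [5,-35,20]
    - [10,-40,10]
    - [10,-40,0]
    - [10,-40,0]
  gripper: [60,60,60,60,60]

```text
clock: 10.93
eef_pos: [540.4, -101.7, 103.3]
tool_rot: [3.131, 0.002, -1.69]
force: [1.4, -0.6, 0.3]
width: 59.2
```

Request:
arm_command:
  rot:
    - [0,0,0]
    - [0,0,0]
    - [0,0,0]
    - [0,0,0]
    - [0,0,0]
  slide:
    - [10,-40,-10]
    - [8,-36,-15]
    - [5,-20,-15]
    - [0,0,0]
    - [0,0,0]
  gripper: [62,62,62,62,62]

```text
clock: 11.35
eef_pos: [560.2, -217.6, 60.3]
tool_rot: [3.132, -0.007, -1.708]
force: [-0.1, 0.7, 0.7]
width: 62.2
```

```bash
python3 -c "
from h import *
from chk import *
to(571.5,-232,5,-97.8)
shot('wrist','w10'); blanks('w10',A)
to(571.5,-232,5,-97.8)"
```

```text
clk 11.35 rot [ 0.3 -0.6  0.1] slide [ 11.3 -14.4 -55.3] F [-0.1  0.7  0.7] w 62.2
sqA none
rdA [ 572.2 -232.7] [42.1 43.4] 82.1
sqC [ 575.9 -402.4] [39.  39.5] 74.9
rdB none
sqB [ 424.9 -311.3] [28.1 12.2] 28.0
clk 11.4 rot [ 0.4 -0.7  0.1] slide [ 11.9 -14.3 -55.1] F [ 0.2 -1.5 -0.5] w 62.1
```

View pics/w10.png

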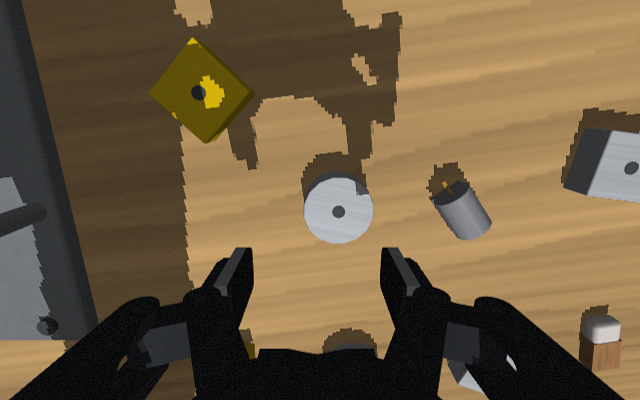

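Request:
arm_command:
  rot:
    - [0.3,-0.6,0]
    - [0,0,0]
    - [0,0,0]
    - [0,0,0]
    - [0,0,0]
  slide:
    - [10,-15,0]
    - [0,0,-20]
    - [-2,0,-20]
    - [-2,0,-10]
    - [0,0,0]
  gripper: [62,62,62,62,62]

```text
clock: 11.82
eef_pos: [566.1, -225.4, 10.1]
tool_rot: [3.141, 0.003, -1.699]
force: [-0.6, -0.3, 0.6]
width: 62.1
```

```bash
python3 -c "
from h import *
to(571.3,-232.4,5,-97.8)"
```

```text
clk 11.82 rot [-0.2  0.  -0.5] slide [ 5.2 -7.  -5.1] F [-0.6 -0.3  0.6] w 62.1
```

Request:
arm_command:
  rot:
    - [0,0,-0.5]
    - [0,0,0]
    - [0,0,0]
  slide:
    - [5,-7,-4]
    - [0,-1,-1]
    - [0,0,0]
  gripper: [62,62,62]

```text
clock: 12.07
eef_pos: [572.4, -230.7, 6.1]
tool_rot: [3.141, 0.005, -1.704]
force: [-0.2, 0.3, 0.5]
width: 61.8
```

```bash
python3 -c "
from h import *
to(571.3,-232.4,5,-97.8)"
```

```text
clk 12.07 rot [-0.3  0.  -0.2] slide [-1.1 -1.7 -1.1] F [-0.2  0.3  0.5] w 61.8
```

Request:
arm_command:
  rot:
    - [0,0,0]
    - [0,0,0]
    - [0,0,0]
    - [0,0,0]
    - [0,0,0]
  slide:
    - [-2,-2,-2]
    - [0,0,0]
    - [0,0,0]
    - [0,0,0]
    - [0,0,0]
  gripper: [62,30,30,30,30]

```text
clock: 12.48
eef_pos: [572.4, -233.3, 7.1]
tool_rot: [-3.137, 0.004, -1.703]
force: [0.1, 0.3, -0.9]
width: 41.1
```

```bash
python3 -c "
from h import *
to(549,132.6,120,-97.8)
shot('wrist','w11')"
```

```text
clk 12.48 rot [-0.2  0.3 -0.2] slide [-23.4 365.9 112.9] F [ 0.1  0.3 -0.9] w 41.1
```

View pics/w11.png

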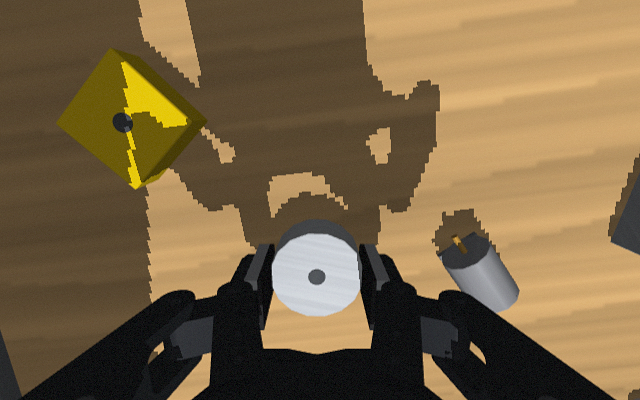

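```bash
python3 -c "
from h import *
held('w11',[317,277],13)"
```

```text
held tool offset [ -0.    1.5 -13. ]
```

Request:
arm_command:
  rot:
    - [0,0,0]
    - [0,0,0]
    - [0,0,0]
    - [0,0,0]
    - [0,0,0]
  slide:
    - [0,0,25]
    - [0,10,35]
    - [0,30,30]
    - [-3,40,10]
    - [-3,40,0]
  gripper: [30,30,30,30,30]

```text
clock: 12.95
eef_pos: [562.9, -123.2, 108.3]
tool_rot: [-3.139, -0.003, -1.723]
force: [1.4, 0.5, -0.9]
width: 41.7
```

Request:
arm_command:
  rot:
    - [0,0,0]
    - [0,0,0]
    - [0,0,0]
    - [0,0,0]
    - [0,0,0]
  slide:
    - [0,41,0]
    - [0,41,0]
    - [0,40,0]
    - [0,40,0]
    - [0,30,0]
  gripper: [30,30,30,30,30]

```text
clock: 13.37
eef_pos: [561.8, 77.8, 111.3]
tool_rot: [-3.134, -0.001, -1.726]
force: [0.0, 0.6, -0.7]
width: 41.3
```

```bash
python3 -c "
from h import *
to(549,132.6,58,-97.8)"
```

```text
clk 13.37 rot [0.1 0.4 1.1] slide [-12.8  54.8 -53.3] F [ 0.   0.6 -0.7] w 41.3
```

Request:
arm_command:
  rot:
    - [0,0.4,1]
    - [0,0,0]
    - [0,0,0]
    - [0,0,0]
    - [0,0,0]
  slide:
    - [-6,25,0]
    - [-5,15,-15]
    - [-3,5,-15]
    - [0,0,-8]
    - [0,0,0]
  gripper: [30,30,30,30,30]

```text
clock: 13.78
eef_pos: [546.4, 139.4, 73.3]
tool_rot: [-3.139, 0.006, -1.69]
force: [-0.2, -0.5, -0.6]
width: 41.9
```

```bash
python3 -c "
from h import *
to(550.5,132.4,60,-97.8)"
```

```text
clk 13.78 rot [-0.3  0.2 -1. ] slide [  4.1  -7.  -13.3] F [-0.2 -0.5 -0.6] w 41.9
```

Request:
arm_command:
  rot:
    - [-0.3,0.2,-1]
    - [0,0,0]
    - [0,0,0]
    - [0,0,0]
  slide:
    - [4,-7,-8]
    - [0,0,-6]
    - [0,0,0]
    - [0,0,0]
  gripper: [30,30,30,30]

```text
clock: 14.12
eef_pos: [552.5, 127.1, 58.5]
tool_rot: [-3.14, -0.002, -1.715]
force: [-0.4, -0.2, 0.0]
width: 41.3
```

```bash
python3 -c "
from h import *
to(550.5,132.4,60,-97.8)
shot('wrist','w12')"
```

```text
clk 14.12 rot [0.1 0.  0.4] slide [-2.   5.3  1.5] F [-0.4 -0.2  0. ] w 41.3
```

View pics/w12.png

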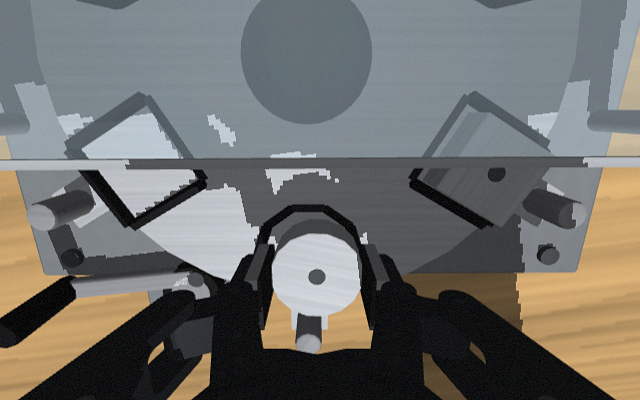

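Request:
arm_command:
  rot:
    - [0,0,0.4]
    - [0,0,0]
    - [0,0,0]
  slide:
    - [-2,5,-2]
    - [0,0,0]
    - [0,0,0]
  gripper: [30,30,30]

```text
clock: 14.42
eef_pos: [551.2, 131.2, 57.2]
tool_rot: [-3.139, -0.002, -1.71]
force: [0.1, -0.6, -0.2]
width: 41.3
```

```bash
python3 -c "
from h import *
to(550.5,132.4,47,-97.8)"
```

```text
clk 14.42 rot [0.1 0.1 0.2] slide [ -0.7   1.2 -10.2] F [ 0.1 -0.6 -0.2] w 41.3
```

Request:
arm_command:
  rot:
    - [0,0,0]
    - [0,0,0]
    - [0,0,0]
    - [0,0,0]
  slide:
    - [-2,2,-6]
    - [-1,0,-5]
    - [0,0,0]
    - [0,0,0]
  gripper: [30,30,30,30]

```text
clock: 14.75
eef_pos: [549.4, 133.7, 46.3]
tool_rot: [-3.135, -0.001, -1.709]
force: [-0.2, -0.4, 4.6]
width: 41.4
```

```bash
python3 -c "
from h import *
to(550.5,132.4,47,-97.8)"
```

```text
clk 14.75 rot [0.1 0.4 0.1] slide [ 1.1 -1.3  0.7] F [-0.2 -0.4  4.6] w 41.4
```

Seated. Release, rise and head for the push position.

Request:
arm_command:
  rot:
    - [0,0,0]
    - [0,0,0]
    - [0,0,0]
    - [0,0,0]
    - [0,0,0]
  slide:
    - [0,0,0]
    - [0,0,0]
    - [0,0,0]
    - [0,0,20]
    - [0,0,20]
  gripper: [60,60,60,60,60]

```text
clock: 15.17
eef_pos: [545.4, 133.4, 83.2]
tool_rot: [3.139, -0.004, -1.708]
force: [-0.1, 0.5, 0.7]
width: 59.9
```

```bash
python3 -c "
from h import *
shot('wrist','w13')
to(506,171,48,-97.8)"
```

```text
clk 15.22 rot [0.1 0.1 0.1] slide [-41.3  37.  -38.7] F [0.7 0.1 2.1] w 60.1
```

View pics/w13.png

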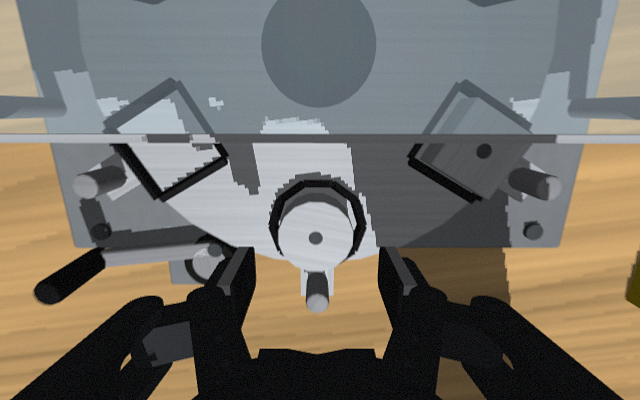

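```bash
cat > flat.py <<'E'
from h import *
def flat(name,u,v,r=14):
    c,im,d=load(name)
    vv,uu=np.mgrid[v-r:v+r,u-r:u+r]; P=c['xyz']+ray(c,np.c_[uu.ravel(),vv.ravel()])*d[v-r:v+r,u-r:u+r].ravel()[:,None]
    A=np.c_[P[:,:2]-P[:,:2].mean(0),np.ones(len(P))]; k=np.linalg.lstsq(A,P[:,2],rcond=None)[0]
    print('z',k[2].round(2),'slope',k[:2].round(3),'mark',onz(c,[[u,v]],60)[0])
E
python3 -c "
from flat import *
flat('w9',315,236);flat('w13',315,238)"
```

```text
z 60.38 slope [ 1.175 -0.176] mark [548.1 133.   60. ]
z 59.73 slope [ 0.475 -0.072] mark [548.2 134.   60. ]
```

Request:
arm_command:
  rot:
    - [0,0,0]
    - [0,0,0]
    - [0,0,0]
    - [0,0,0]
    - [0,0,0]
  slide:
    - [-14,15,3]
    - [-14,15,0]
    - [-12,8,0]
    - [0,0,0]
    - [0,0,-10]
  gripper: [0,0,0,0,0]

```text
clock: 15.63
eef_pos: [509.2, 172.9, 83.4]
tool_rot: [-3.131, 0.001, -1.711]
force: [-0.5, -0.2, 0.6]
width: 0.2
```

```bash
python3 -c "
from h import *
to(506,171,48,-97.8)"
```

```text
clk 15.63 rot [0.  0.6 0.2] slide [ -3.2  -1.9 -35.4] F [-0.5 -0.2  0.6] w 0.2
```

```bash
python3 -c "
from h import *
c,im,d=load('w13')
for v in range(215,265,6):
    for u in (300,330):
        p=c['xyz']+ray(c,[[u,v]])[0]*d[v,u]; print(v,u,d[v,u].round(1),p.round(1),end=' | ')
    print()
"
```

```text
215 300 175.2 [562.9 140.5  59.3] | 215 330 174.6 [560.8 123.8  60. ] | 
221 300 175.7 [559.6 141.   59.9] | 221 330 177.0 [556.8 124.3  58.7] | 
227 300 177.1 [555.8 141.6  59.5] | 227 330 178.3 [553.1 124.7  58.4] | 
233 300 177.4 [552.5 142.1  60.2] | 233 330 179.1 [549.5 125.2  58.6] | 
239 300 179.4 [548.5 142.7  59.3] | 239 330 180.0 [545.9 125.6  58.8] | 
245 300 179.8 [545.  143.2  59.9] | 245 330 180.5 [542.4 126.1  59.4] | 
251 300 181.4 [541.1 143.8  59.4] | 251 330 181.7 [538.5 126.6  59.2] | 
257 300 181.8 [537.6 144.4  60. ] | 257 330 182.7 [534.8 127.1  59.3] | 
263 300 183.4 [533.5 145.   59.7] | 263 330 182.8 [531.4 127.5  60.3] |
```

Request:
arm_command:
  rot:
    - [0,0.6,0]
    - [0,0,0]
    - [0,0,0]
    - [0,0,0]
  slide:
    - [-4,-2,-14]
    - [-2,0,-12]
    - [-1,0,-3]
    - [0,0,0]
  gripper: [0,0,0,0]

```text
clock: 15.97
eef_pos: [501.5, 167.2, 48.2]
tool_rot: [3.137, -0.004, -1.713]
force: [-0.0, 0.3, -0.1]
width: 0.0
```

```bash
python3 -c "
from h import *
to(506,171,48,-97.8)"
```

```text
clk 15.97 rot [ 0.2 -0.3  0.4] slide [ 4.5  3.8 -0.2] F [-0.   0.3 -0.1] w 0.0
```

Request:
arm_command:
  rot:
    - [0,0,0.4]
    - [0,0,0]
    - [0,0,0]
    - [0,0,0]
    - [0,0,0]
  slide:
    - [4,-12,0]
    - [0,-12,-1]
    - [0,-12,-1]
    - [0,-12,-1]
    - [0,-12,-1]
  gripper: [0,0,0,0,0]

```text
clock: 16.38
eef_pos: [506.7, 109.7, 42.8]
tool_rot: [3.138, 0.003, -1.701]
force: [1.8, 2.9, 2.9]
width: -0.0
```

```bash
python3 -c "
from h import *
to(510,68,48,-97.8)"
```

```text
clk 16.38 rot [-0.2 -0.2 -0.4] slide [  3.3 -41.7   5.2] F [1.8 2.9 2.9] w -0.0
```

Request:
arm_command:
  rot:
    - [0,0,0]
    - [0,0,0]
    - [0,0,0]
    - [0,0,0]
    - [0,0,0]
  slide:
    - [0,-12,2]
    - [1,-12,1]
    - [3,-12,0]
    - [3,-10,0]
    - [0,0,0]
  gripper: [0,0,0,0,0]

```text
clock: 16.8
eef_pos: [514.4, 49.8, 45.8]
tool_rot: [3.14, -0.003, -1.711]
force: [0.4, -0.5, 0.3]
width: -0.2
```

```bash
python3 -c "
from h import *
to(510,68,48,-97.8)
shot('side','s5',(260,120,460,270),4)"
```

```text
clk 16.8 rot [ 0.2 -0.1  0.2] slide [-4.4 18.2  2.2] F [ 0.4 -0.5  0.3] w -0.2
```

View pics/s5.png

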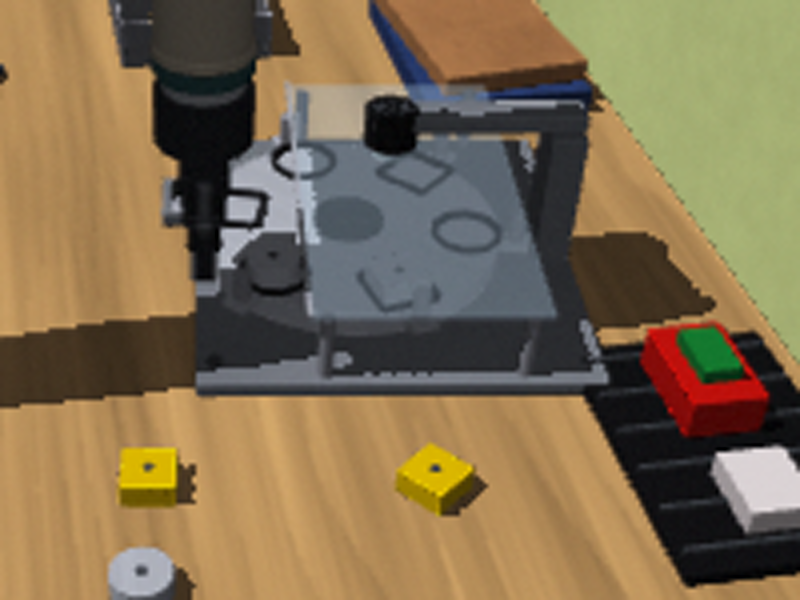

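Request:
arm_command:
  rot:
    - [0,0,0]
    - [0,0,-1.5]
    - [0,0,-1.5]
    - [0,0,-1.5]
    - [0,0,-1.5]
  slide:
    - [-5,-10,30]
    - [5,-35,20]
    - [10,-41,10]
    - [10,-41,0]
    - [8,-41,0]
  gripper: [60,60,60,60,60]

```text
clock: 17.27
eef_pos: [538.3, -110.3, 106.8]
tool_rot: [3.132, 0.002, -1.798]
force: [1.0, 0.2, 0.4]
width: 59.4
```

Request:
arm_command:
  rot:
    - [0,0,-1]
    - [0,0,0]
    - [0,0,0]
    - [0,0,0]
    - [0,0,0]
  slide:
    - [8,-41,0]
    - [8,-41,0]
    - [8,-41,0]
    - [5,-41,0]
    - [5,-41,0]
  gripper: [62,62,62,62,62]

```text
clock: 17.68
eef_pos: [570.6, -316.5, 107.6]
tool_rot: [3.132, 0.003, -1.816]
force: [1.0, -0.0, 0.1]
width: 62.4
```

```bash
python3 -c "
from h import *
to(574,-405,60,-105)"
```

```text
clk 17.68 rot [-0.3 -0.5 -1. ] slide [  3.4 -88.5 -47.6] F [ 1.  -0.   0.1] w 62.4
```

Request:
arm_command:
  rot:
    - [-0.3,-0.5,-1]
    - [0,0,0]
    - [0,0,0]
    - [0,0,0]
  slide:
    - [0,-38,-15]
    - [0,-30,-15]
    - [0,-8,-8]
    - [0,0,0]
  gripper: [62,62,62,62]

```text
clock: 18.02
eef_pos: [566.9, -408.8, 68.3]
tool_rot: [-3.137, -0.009, -1.846]
force: [-0.7, 0.6, -0.9]
width: 62.1
```

```bash
python3 -c "
from h import *
from chk import *
shot('wrist','w14'); blanks('w14',A)
to(574,-405,5,-105)"
```

```text
sqA none
rdA none
sqC [ 575.2 -408.7] [39.6 40.6] 74.9
rdB none
sqB none
clk 18.07 rot [0.6 0.1 0.8] slide [  7.1   3.2 -63.9] F [-1.3 -1.1  0.5] w 62.0
```

View pics/w14.png

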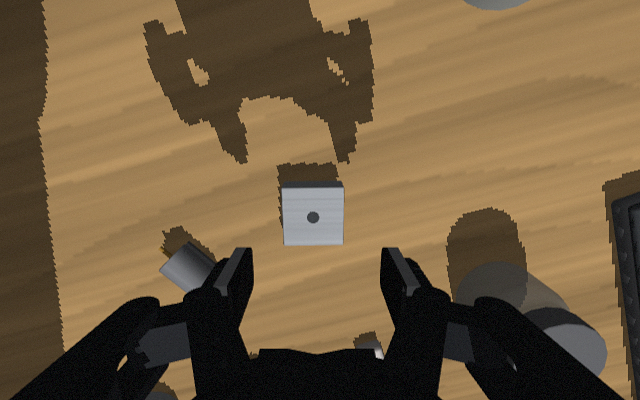

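Request:
arm_command:
  rot:
    - [0.6,0,0.8]
    - [0,0,0]
    - [0,0,0]
    - [0,0,0]
    - [0,0,0]
  slide:
    - [7,0,-16]
    - [-1,0,-20]
    - [-2,0,-20]
    - [-1,0,-5]
    - [0,0,0]
  gripper: [62,62,62,62,62]

```text
clock: 18.48
eef_pos: [574.7, -397.2, 10.1]
tool_rot: [-3.137, 0.007, -1.822]
force: [-0.6, -0.8, 0.5]
width: 62.1
```

```bash
python3 -c "
from h import *
to(574.3,-408.5,4.5,-105)"
```

```text
clk 18.48 rot [-0.3  0.3 -0.6] slide [ -0.4 -11.3  -5.6] F [-0.6 -0.8  0.5] w 62.1
```

Request:
arm_command:
  rot:
    - [-0.3,0.3,-0.6]
    - [0,0,0]
    - [0,0,0]
  slide:
    - [0,-11,0]
    - [0,0,-5]
    - [0,0,0]
  gripper: [64,64,64]

```text
clock: 18.73
eef_pos: [577.6, -405.6, 8.0]
tool_rot: [-3.139, 0.001, -1.828]
force: [-0.7, 0.3, -0.5]
width: 63.9
```

```bash
python3 -c "
from h import *
c,im,d=shot('wrist','w15')
to(574.3,-408.5,4.5,-105)"
```

```text
clk 18.78 rot [ 0.1  0.3 -0.2] slide [-3.9 -1.9 -4.4] F [ 0.6 -0.9  0.3] w 64.2
```

View pics/w15.png

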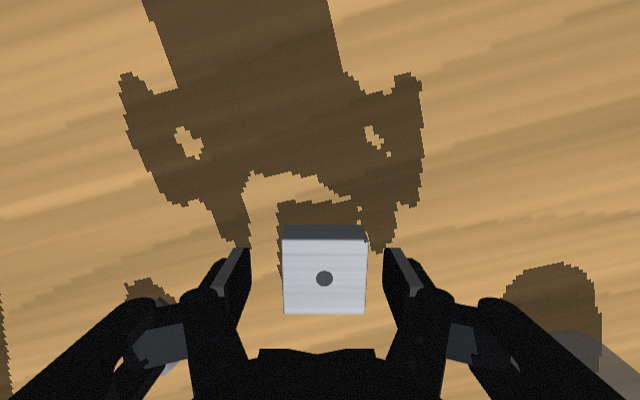

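Request:
arm_command:
  rot:
    - [0,0,0]
    - [0,0,0]
    - [0,0,0]
    - [0,0,0]
    - [0,0,0]
  slide:
    - [-5,-2,-5]
    - [-1,-1,0]
    - [0,0,0]
    - [0,0,0]
    - [0,0,0]
  gripper: [62,62,40,30,30]

```text
clock: 19.2
eef_pos: [572.6, -411.2, 6.3]
tool_rot: [-3.133, -0.001, -1.83]
force: [1.5, -1.3, -1.2]
width: 38.7
```

Request:
arm_command:
  rot:
    - [0,0,0]
    - [0,0,0]
  slide:
    - [0,0,0]
    - [0,0,0]
  gripper: [30,30]

```text
clock: 19.37
eef_pos: [572.4, -411.3, 6.3]
tool_rot: [-3.133, -0.001, -1.83]
force: [-0.0, 0.3, -0.9]
width: 38.4
```

```bash
python3 -c "
from h import *
to(549,132.6,120,-97.8)
shot('wrist','w16')"
```

```text
clk 19.37 rot [0.2 0.5 7.1] slide [-23.4 543.9 113.7] F [-0.   0.3 -0.9] w 38.4
```

View pics/w16.png

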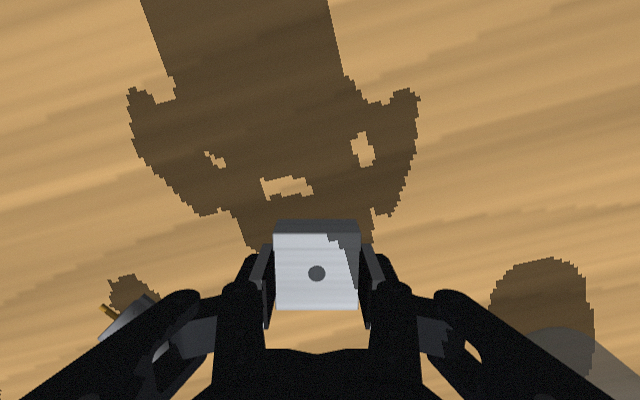

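```bash
python3 -c "
from h import *
held('w16',[317,273],13.7)"
```

```text
held tool offset [ -0.1  -1.1 -13.7]
```

Request:
arm_command:
  rot:
    - [0,0,0]
    - [0,0,2]
    - [0,0,3]
    - [0,0,3]
    - [0,0,0]
  slide:
    - [0,0,25]
    - [0,10,35]
    - [0,30,30]
    - [0,41,10]
    - [0,41,0]
  gripper: [30,30,30,30,30]

```text
clock: 19.83
eef_pos: [566.1, -298.8, 105.5]
tool_rot: [-3.138, -0.01, -1.701]
force: [0.9, 1.4, -1.8]
width: 38.4
```

Request:
arm_command:
  rot:
    - [0,0,0]
    - [0,0,0]
    - [0,0,0]
    - [0,0,0]
    - [0,0,0]
  slide:
    - [-3,41,0]
    - [-3,41,0]
    - [-3,41,0]
    - [-3,41,0]
    - [-3,41,0]
  gripper: [30,30,30,30,30]

```text
clock: 20.25
eef_pos: [551.4, -89.9, 108.4]
tool_rot: [-3.13, -0.011, -1.705]
force: [0.3, 0.3, -1.4]
width: 38.2
```

Request:
arm_command:
  rot:
    - [0,0,0]
    - [0,0,0]
    - [0,0,0]
    - [0,0,0]
  slide:
    - [0,41,0]
    - [0,41,0]
    - [0,38,0]
    - [0,30,0]
  gripper: [30,30,30,30]

```text
clock: 20.58
eef_pos: [549.1, 67.8, 108.8]
tool_rot: [-3.13, -0.009, -1.703]
force: [0.3, 0.9, -1.5]
width: 38.8
```

```bash
python3 -c "
from h import *
to(548.5,132.6,62,-97.8)"
```

```text
clk 20.58 rot [ 0.6  0.6 -0.3] slide [ -0.6  64.8 -46.8] F [ 0.3  0.9 -1.5] w 38.8
```

Request:
arm_command:
  rot:
    - [0.5,0.6,0]
    - [0,0,0]
    - [0,0,0]
    - [0,0,0]
    - [0,0,0]
  slide:
    - [0,28,0]
    - [0,16,-15]
    - [0,5,-20]
    - [0,0,-5]
    - [0,0,0]
  gripper: [30,30,30,30,30]

```text
clock: 21.0
eef_pos: [548.6, 134.0, 68.9]
tool_rot: [-3.139, 0.007, -1.684]
force: [0.4, -0.2, -1.0]
width: 38.6
```

```bash
python3 -c "
from h import *
to(548.3,132.6,60,-97.8)"
```

```text
clk 21.0 rot [-0.4  0.2 -1.3] slide [-0.3 -1.4 -8.9] F [ 0.4 -0.2 -1. ] w 38.6
```

Request:
arm_command:
  rot:
    - [-0.4,0.2,-1.3]
    - [0,0,0]
    - [0,0,0]
  slide:
    - [-1,-1,-10]
    - [0,0,0]
    - [0,0,0]
  gripper: [30,30,30]

```text
clock: 21.25
eef_pos: [548.1, 130.1, 58.9]
tool_rot: [3.141, -0.003, -1.713]
force: [0.3, 0.3, -1.0]
width: 38.2
```

```bash
python3 -c "
from h import *
shot('wrist','w17')
to(548.3,132.6,60,-97.8)"
```

```text
clk 21.3 rot [ 0.2 -0.1  0.3] slide [0.5 2.8 1.2] F [-0.4 -0.6 -0.6] w 38.5
```

View pics/w17.png

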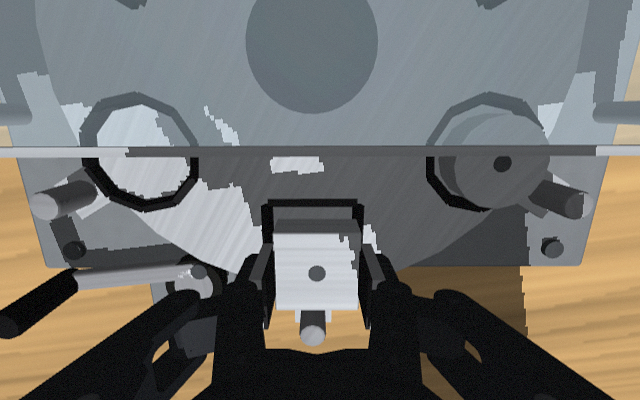

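Request:
arm_command:
  rot:
    - [0,0,0.3]
    - [0,0,0]
    - [0,0,0]
  slide:
    - [0,3,-3]
    - [0,0,0]
    - [0,0,0]
  gripper: [30,30,30]

```text
clock: 21.55
eef_pos: [549.0, 131.0, 56.9]
tool_rot: [-3.14, -0.003, -1.711]
force: [0.5, 0.4, -1.0]
width: 38.5
```

```bash
python3 -c "
from h import *
to(548.3,132.6,46.3,-97.8)"
```

```text
clk 21.55 rot [0.2 0.1 0.2] slide [ -0.7   1.6 -10.6] F [ 0.5  0.4 -1. ] w 38.5
```

Request:
arm_command:
  rot:
    - [0.2,0,0.2]
    - [0,0,0]
    - [0,0,0]
    - [0,0,0]
  slide:
    - [-2,3,-6]
    - [-1,0,-5]
    - [0,0,0]
    - [0,0,0]
  gripper: [30,30,30,30]

```text
clock: 21.88
eef_pos: [547.4, 134.1, 46.0]
tool_rot: [-3.137, 0.002, -1.708]
force: [-1.3, 0.8, 4.6]
width: 38.1
```

```bash
python3 -c "
from h import *
to(548.3,132.6,46.3,-97.8)"
```

```text
clk 21.88 rot [-0.1  0.3  0. ] slide [ 0.9 -1.5  0.3] F [-1.3  0.8  4.6] w 38.1
```

Seated; release and check.

Request:
arm_command:
  rot:
    - [0,0,0]
    - [0,0,0]
    - [0,0,0]
    - [0,0,0]
    - [0,0,0]
  slide:
    - [0,0,0]
    - [0,0,0]
    - [0,0,0]
    - [0,0,20]
    - [0,0,20]
  gripper: [60,60,60,60,60]

```text
clock: 22.3
eef_pos: [543.6, 133.4, 83.0]
tool_rot: [3.137, -0.002, -1.707]
force: [0.4, 0.8, 0.0]
width: 60.0
```

```bash
python3 -c "
from h import *
shot('wrist','w18')
to(506,171,48,-97.8)"
```

```text
clk 22.35 rot [-0.  0.  0.] slide [-39.5  37.1 -38.5] F [0.1 0.6 2.2] w 59.6
```

View pics/w18.png

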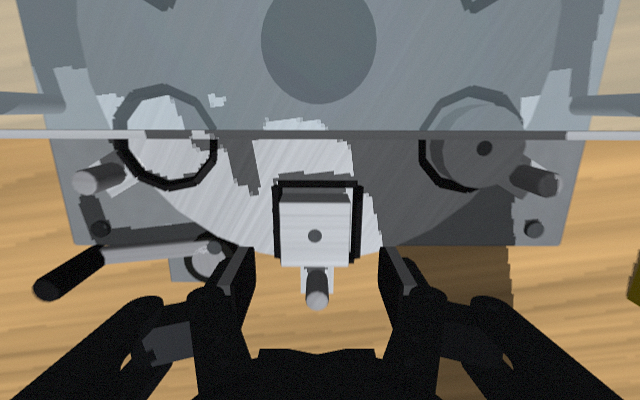

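Seated like the first. Next push.

Request:
arm_command:
  rot:
    - [0,0,0]
    - [0,0,0]
    - [0,0,0]
    - [0,0,0]
    - [0,0,0]
  slide:
    - [-14,15,3]
    - [-14,15,0]
    - [-10,8,0]
    - [0,0,0]
    - [0,0,-10]
  gripper: [0,0,0,0,0]

```text
clock: 22.77
eef_pos: [509.8, 172.6, 83.1]
tool_rot: [-3.133, 0.003, -1.709]
force: [0.9, -0.1, -1.0]
width: 0.4
```

Request:
arm_command:
  rot:
    - [0,0.6,0]
    - [0,0,0]
    - [0,0,0]
    - [0,0,0]
  slide:
    - [-2,-2,-14]
    - [-1,0,-12]
    - [0,0,-3]
    - [0,0,0]
  gripper: [0,0,0,0]

```text
clock: 23.1
eef_pos: [506.8, 166.9, 47.9]
tool_rot: [3.136, -0.002, -1.712]
force: [0.5, 0.2, 0.4]
width: -0.3
```

```bash
python3 -c "
from h import *
to(506,171,48,-97.8)"
```

```text
clk 23.1 rot [ 0.1 -0.3  0.3] slide [-0.8  4.1  0.1] F [0.5 0.2 0.4] w -0.3
```

Request:
arm_command:
  rot:
    - [0,0,0.3]
    - [0,0,0]
    - [0,0,0]
    - [0,0,0]
    - [0,0,0]
  slide:
    - [-1,-12,0]
    - [0,-12,0]
    - [0,-12,-1]
    - [0,-12,-1]
    - [0,-12,0]
  gripper: [0,0,0,0,0]

```text
clock: 23.52
eef_pos: [507.7, 107.3, 45.6]
tool_rot: [3.139, 0.005, -1.701]
force: [2.1, 2.6, -1.0]
width: -0.1
```

Request:
arm_command:
  rot:
    - [0,0,0]
    - [0,0,0]
    - [0,0,0]
    - [0,0,0]
    - [0,0,0]
  slide:
    - [0,-12,0]
    - [1,-12,0]
    - [3,-12,0]
    - [2,-10,0]
    - [0,0,0]
  gripper: [0,0,0,0,0]

```text
clock: 23.93
eef_pos: [516.7, 46.1, 47.6]
tool_rot: [-3.137, 0.001, -1.712]
force: [-0.2, 0.3, -0.9]
width: 0.1
```

```bash
python3 -c "
from h import *
to(434,-230,48,-97.8)
shot('side','s6',(220,120,420,300),3.3)"
```

```text
clk 23.93 rot [-0.   0.3  0.3] slide [ -82.7 -276.1    0.4] F [-0.2  0.3 -0.9] w 0.1
```

View pics/s6.png

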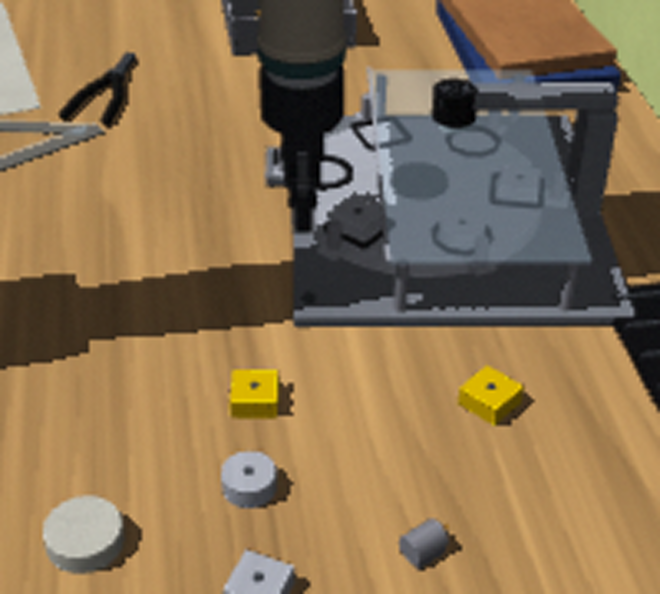

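Request:
arm_command:
  rot:
    - [0,0,0.3]
    - [0,0,0]
    - [0,0,0]
    - [0,0,0]
    - [0,0,0]
  slide:
    - [-5,-8,30]
    - [-12,-30,25]
    - [-12,-38,5]
    - [-12,-39,0]
    - [-12,-39,0]
  gripper: [60,60,60,60,60]

```text
clock: 24.4
eef_pos: [464.7, -101.9, 109.6]
tool_rot: [-3.132, 0.006, -1.687]
force: [0.6, -0.9, 0.2]
width: 59.9
```

Request:
arm_command:
  rot:
    - [0,0,0]
    - [0,0,0]
    - [0,0,0]
    - [0,0,0]
    - [0,0,0]
  slide:
    - [-12,-40,0]
    - [-8,-36,-10]
    - [-4,-16,-15]
    - [0,0,-8]
    - [0,0,0]
  gripper: [62,62,62,62,62]

```text
clock: 24.82
eef_pos: [435.2, -207.8, 77.9]
tool_rot: [-3.128, -0.001, -1.701]
force: [-0.8, 0.4, -0.3]
width: 62.1
```

```bash
python3 -c "
from h import *
from chk import *
shot('wrist','w19'); blanks('w19',A)
to(434,-230,5,-97.8)"
```

```text
sqA none
rdA none
sqC none
rdB [ 434.9 -228.6] [42.4 43.7] 81.9
sqB [ 431.2 -330. ] [42.4 39.7] 58.6
clk 24.87 rot [ 0.2  0.7 -0.4] slide [ -1.3 -22.4 -73.4] F [-0.7  0.1  0.6] w 62.0
```

View pics/w19.png

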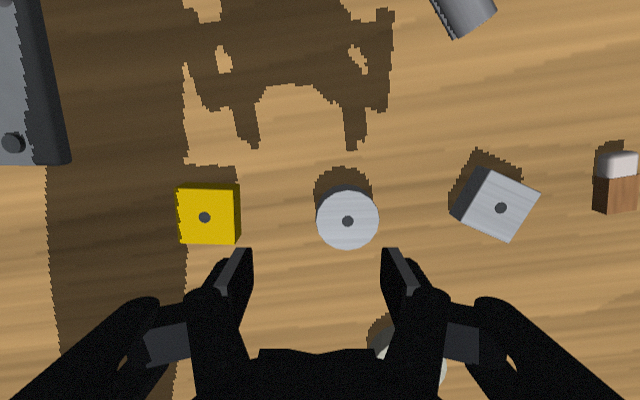

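Request:
arm_command:
  rot:
    - [0.2,0.7,-0.4]
    - [0,0,0]
    - [0,0,0]
    - [0,0,0]
    - [0,0,0]
  slide:
    - [-1,-22,0]
    - [0,-2,-20]
    - [-1,0,-20]
    - [-1,0,-18]
    - [0,0,0]
  gripper: [62,62,62,62,62]

```text
clock: 25.28
eef_pos: [439.0, -224.2, 22.2]
tool_rot: [-3.133, 0.003, -1.693]
force: [-0.1, 0.5, 0.1]
width: 61.8
```

```bash
python3 -c "
from h import *
c,_,_=load('w19'); print(onz(c,[[347,221]],20))
to(434,-229.5,4.5,-97.8)"
```

```text
[[ 433.7 -228.4   20. ]]
clk 25.28 rot [-0.1  0.5 -0.8] slide [ -5.   -5.3 -17.7] F [-0.1  0.5  0.1] w 61.8
```

Request:
arm_command:
  rot:
    - [-0.1,0.5,-0.8]
    - [0,0,0]
    - [0,0,0]
    - [0,0,0]
  slide:
    - [-5,-5,-8]
    - [-1,0,-10]
    - [0,0,0]
    - [0,0,0]
  gripper: [62,62,62,62]

```text
clock: 25.62
eef_pos: [435.8, -225.4, 5.0]
tool_rot: [-3.14, 0.001, -1.7]
force: [-0.4, -0.9, -0.3]
width: 62.2
```

```bash
python3 -c "
from h import *
to(434,-229,4.5,-97.8)"
```

```text
clk 25.62 rot [-0.1  0.1 -0.4] slide [-1.8 -3.6 -0.5] F [-0.4 -0.9 -0.3] w 62.2
```

Request:
arm_command:
  rot:
    - [0,0,-0.4]
    - [0,0,0]
    - [0,0,0]
    - [0,0,0]
    - [0,0,0]
  slide:
    - [-3,-4,0]
    - [0,0,0]
    - [0,0,0]
    - [0,0,0]
    - [0,0,0]
  gripper: [62,50,30,30,30]

```text
clock: 26.03
eef_pos: [433.9, -229.8, 7.4]
tool_rot: [-3.136, 0.001, -1.708]
force: [0.1, 0.8, -1.2]
width: 41.7
```

Request:
arm_command:
  rot:
    - [0,0,0]
  slide:
    - [0,0,0]
  gripper: [30]

```text
clock: 26.12
eef_pos: [434.0, -230.0, 7.7]
tool_rot: [-3.136, 0.001, -1.708]
force: [0.4, 0.7, -0.8]
width: 41.4
```

```bash
python3 -c "
from h import *
to(549,132.6,120,-97.8)
shot('wrist','w20')"
```

```text
clk 26.12 rot [0.  0.3 0.1] slide [115.  362.6 112.3] F [ 0.4  0.7 -0.8] w 41.4
```

View pics/w20.png

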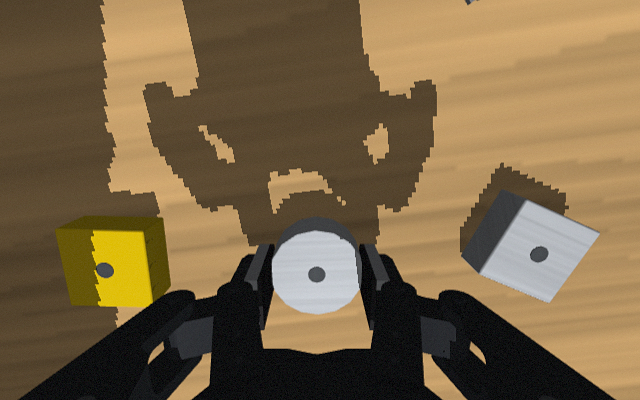

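```bash
python3 -c "
from h import *
held('w20',[317,275],12.3)"
```

```text
held tool offset [ -0.    0.8 -12.3]
```

Request:
arm_command:
  rot:
    - [0,0,0]
    - [0,0,0]
    - [0,0,0]
    - [0,0,0]
    - [0,0,0]
  slide:
    - [0,0,25]
    - [4,10,35]
    - [10,30,30]
    - [12,38,10]
    - [12,38,0]
  gripper: [30,30,30,30,30]

```text
clock: 26.58
eef_pos: [467.3, -120.6, 109.4]
tool_rot: [3.141, -0.003, -1.729]
force: [1.4, -0.5, -1.3]
width: 41.5
```

Request:
arm_command:
  rot:
    - [0,0,0]
    - [0,0,0]
    - [0,0,0]
    - [0,0,0]
    - [0,0,0]
  slide:
    - [15,38,0]
    - [15,38,0]
    - [15,38,0]
    - [14,38,0]
    - [12,38,0]
  gripper: [30,30,30,30,30]

```text
clock: 27.0
eef_pos: [540.0, 75.4, 111.9]
tool_rot: [-3.138, -0.004, -1.735]
force: [1.0, -0.3, 0.1]
width: 41.5
```

```bash
python3 -c "
from h import *
to(550,132.6,62,-97.8)"
```

```text
clk 27.0 rot [0.3 0.2 1.6] slide [ 10.   57.2 -49.9] F [ 1.  -0.3  0.1] w 41.5
```

Request:
arm_command:
  rot:
    - [0.3,0.2,1.6]
    - [0,0,0]
    - [0,0,0]
    - [0,0,0]
    - [0,0,0]
  slide:
    - [5,22,0]
    - [0,14,-15]
    - [0,4,-20]
    - [0,0,-8]
    - [0,0,0]
  gripper: [30,30,30,30,30]

```text
clock: 27.42
eef_pos: [547.9, 134.1, 68.3]
tool_rot: [-3.136, 0.012, -1.686]
force: [-0.1, -0.2, -1.6]
width: 41.5
```

```bash
python3 -c "
from h import *
to(550,132.6,60,-97.8)"
```

```text
clk 27.42 rot [-0.6  0.4 -1.2] slide [ 2.1 -1.5 -8.3] F [-0.1 -0.2 -1.6] w 41.5
```

Request:
arm_command:
  rot:
    - [-0.6,0.4,-1.2]
    - [0,0,0]
    - [0,0,0]
    - [0,0,0]
  slide:
    - [2,-1,-8]
    - [0,2,0]
    - [0,0,0]
    - [0,0,0]
  gripper: [30,30,30,30]

```text
clock: 27.75
eef_pos: [550.2, 131.1, 60.3]
tool_rot: [3.14, -0.003, -1.715]
force: [-0.2, 0.4, -1.0]
width: 41.5
```

```bash
python3 -c "
from h import *
to(550,132.6,60,-97.8)
shot('wrist','w21')"
```

```text
clk 27.75 rot [ 0.2 -0.1  0.4] slide [-0.2  1.5 -0.3] F [-0.2  0.4 -1. ] w 41.5
```

View pics/w21.png

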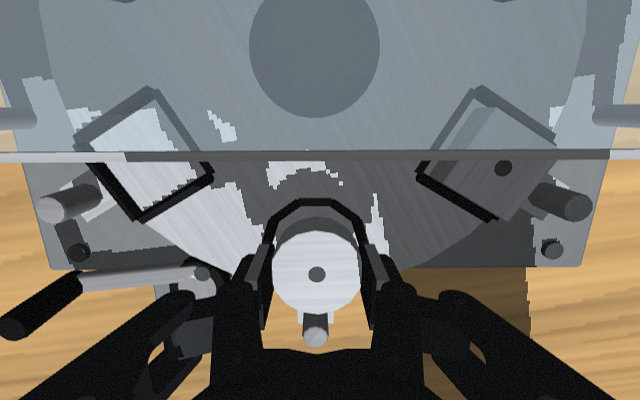

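Request:
arm_command:
  rot:
    - [0.2,0,0.4]
    - [0,0,0]
    - [0,0,0]
    - [0,0,0]
  slide:
    - [-1,3,-6]
    - [-1,0,-6]
    - [-1,0,-3]
    - [0,0,0]
  gripper: [30,30,30,30]

```text
clock: 28.13
eef_pos: [549.1, 133.4, 46.6]
tool_rot: [-3.139, 0.002, -1.709]
force: [0.0, -0.1, 6.7]
width: 41.5
```

```bash
python3 -c "
from h import *
to(550,132.6,47.5,-97.8)"
```

```text
clk 28.13 rot [-0.1  0.2  0.1] slide [ 0.9 -0.8  0.9] F [ 0.  -0.1  6.7] w 41.5
```

Request:
arm_command:
  rot:
    - [0,0,0]
    - [0,0,0]
    - [0,0,0]
    - [0,0,0]
    - [0,0,0]
  slide:
    - [0,0,0]
    - [0,0,0]
    - [0,0,0]
    - [0,0,20]
    - [0,0,20]
  gripper: [60,60,60,60,60]

```text
clock: 28.55
eef_pos: [545.5, 132.4, 83.3]
tool_rot: [3.137, -0.001, -1.709]
force: [1.0, -0.3, 0.8]
width: 59.8
```

```bash
python3 -c "
from h import *
shot('wrist','w22')
to(506,171,48,-97.8)"
```

```text
clk 28.6 rot [-0.  -0.   0.1] slide [-41.5  38.1 -38.7] F [-0.2  0.2  1.7] w 59.5
```

View pics/w22.png

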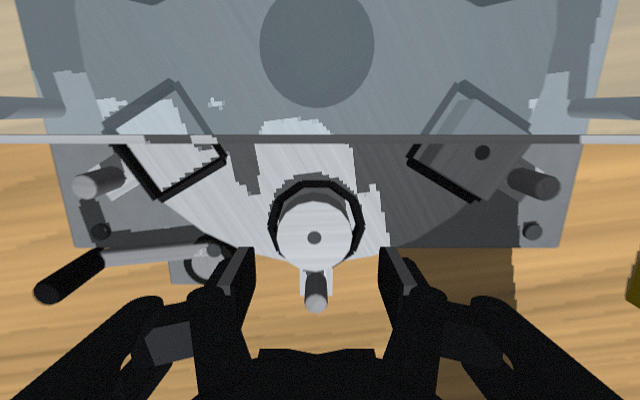

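Round in. Push again.

Request:
arm_command:
  rot:
    - [0,0,0]
    - [0,0,0]
    - [0,0,0]
    - [0,0,0]
    - [0,0,0]
  slide:
    - [-14,15,3]
    - [-14,15,0]
    - [-12,8,0]
    - [0,0,0]
    - [0,0,-10]
  gripper: [0,0,0,0,0]

```text
clock: 29.02
eef_pos: [509.5, 171.4, 82.5]
tool_rot: [-3.133, 0.004, -1.712]
force: [0.1, -0.0, -0.3]
width: 0.4
```

Request:
arm_command:
  rot:
    - [0,0.6,0]
    - [0,0,0]
    - [0,0,0]
    - [0,0,0]
  slide:
    - [-2,-2,-14]
    - [-1,0,-12]
    - [0,0,-3]
    - [0,0,0]
  gripper: [0,0,0,0]

```text
clock: 29.35
eef_pos: [506.4, 165.5, 47.0]
tool_rot: [3.135, -0.002, -1.715]
force: [0.2, -1.3, 0.4]
width: -0.1
```

```bash
python3 -c "
from h import *
to(506,171,48,-97.8)"
```

```text
clk 29.35 rot [ 0.1 -0.4  0.4] slide [-0.4  5.5  1. ] F [ 0.2 -1.3  0.4] w -0.1
```

Request:
arm_command:
  rot:
    - [0,0,0.4]
    - [0,0,0]
    - [0,0,0]
    - [0,0,0]
    - [0,0,0]
  slide:
    - [-1,-12,1]
    - [0,-12,0]
    - [0,-12,-1]
    - [0,-12,-1]
    - [0,-12,0]
  gripper: [0,0,0,0,0]

```text
clock: 29.77
eef_pos: [507.3, 106.8, 45.6]
tool_rot: [3.138, 0.006, -1.701]
force: [2.0, 2.9, -1.9]
width: 0.2
```

Request:
arm_command:
  rot:
    - [0,0,0]
    - [0,0,0]
    - [0,0,0]
    - [0,0,0]
    - [0,0,0]
  slide:
    - [0,-12,0]
    - [1,-12,0]
    - [3,-12,0]
    - [2,-10,0]
    - [0,0,0]
  gripper: [0,0,0,0,0]

```text
clock: 30.18
eef_pos: [516.5, 46.1, 47.6]
tool_rot: [-3.138, 0.002, -1.711]
force: [-0.2, -0.6, 0.5]
width: -0.1
```

```bash
python3 -c "
from h import *
to(430,-331,48,-121.2)
shot('side','s7',(220,120,420,300),3.3)"
```

```text
clk 30.18 rot [ -0.    0.2 -23.1] slide [ -86.5 -377.1    0.4] F [-0.2 -0.6  0.5] w -0.1
```

View pics/s7.png

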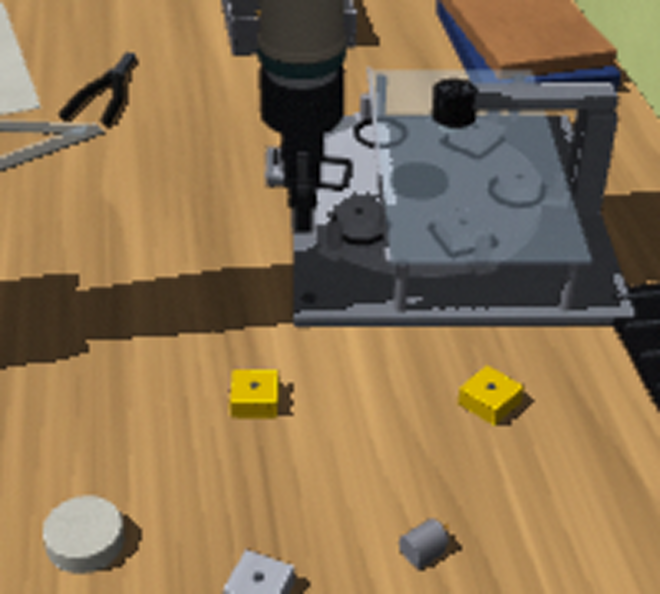

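Request:
arm_command:
  rot:
    - [0,0,0]
    - [0,0,-4]
    - [0,0,-4]
    - [0,0,-4]
    - [0,0,-4]
  slide:
    - [-5,-8,30]
    - [-10,-30,25]
    - [-10,-39,5]
    - [-10,-40,0]
    - [-10,-40,0]
  gripper: [60,60,60,60,60]

```text
clock: 30.65
eef_pos: [472.7, -104.4, 109.8]
tool_rot: [-3.134, 0.011, -1.982]
force: [1.7, -0.1, 0.6]
width: 59.4
```

Request:
arm_command:
  rot:
    - [0,0,-3]
    - [0,0,-3]
    - [0,0,0]
    - [0,0,0]
    - [0,0,0]
  slide:
    - [-10,-40,0]
    - [-8,-40,0]
    - [-5,-40,0]
    - [-5,-40,-10]
    - [0,-30,-15]
  gripper: [62,62,62,62,62]

```text
clock: 31.07
eef_pos: [441.1, -302.9, 89.0]
tool_rot: [-3.127, 0.009, -2.095]
force: [0.0, 0.0, 0.6]
width: 62.0
```

```bash
python3 -c "
from h import *
to(430,-331,48,-121.2)"
```

```text
clk 31.07 rot [-0.   1.  -1.2] slide [-11.1 -28.1 -41. ] F [0.  0.  0.6] w 62.0
```

Request:
arm_command:
  rot:
    - [0,1,-1.2]
    - [0,0,0]
    - [0,0,0]
  slide:
    - [-10,-16,-10]
    - [0,0,-10]
    - [0,0,0]
  gripper: [62,62,62]

```text
clock: 31.32
eef_pos: [427.2, -329.3, 66.7]
tool_rot: [-3.14, -0.005, -2.129]
force: [0.2, 0.4, -0.1]
width: 62.2
```

```bash
python3 -c "
from h import *
from chk import *
shot('wrist','w23'); blanks('w23',A)
to(430,-331,5,-121.2)"
```

```text
sqA none
rdA none
sqC none
rdB none
sqB [ 430.9 -332.5] [39.9 40.3] 57.9
clk 31.37 rot [ 0.3 -0.1  0.8] slide [  2.7  -1.6 -62.5] F [-0.4 -0.4 -0.2] w 62.0
```

View pics/w23.png

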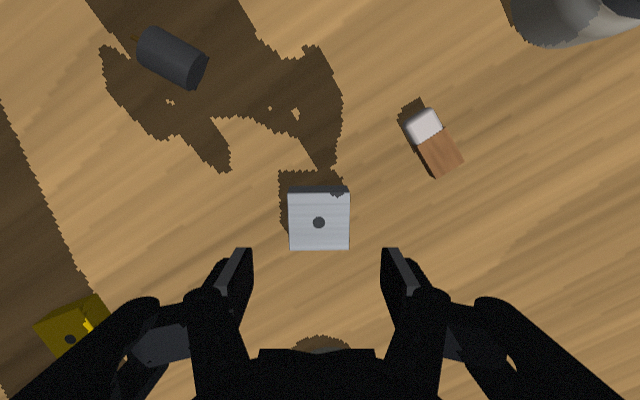

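Request:
arm_command:
  rot:
    - [0.3,0,0.4]
    - [0,0,0]
    - [0,0,0]
    - [0,0,0]
  slide:
    - [2,-2,-14]
    - [-1,-1,-20]
    - [-1,-1,-15]
    - [0,0,0]
  gripper: [62,62,62,62]

```text
clock: 31.7
eef_pos: [432.0, -327.1, 20.2]
tool_rot: [-3.138, 0.003, -2.111]
force: [-0.5, 0.6, 0.7]
width: 62.0
```

```bash
python3 -c "
from h import *
to(430.2,-332,5,-121.8)"
```

```text
clk 31.7 rot [-0.   0.3 -0.8] slide [ -1.8  -4.9 -15.2] F [-0.5  0.6  0.7] w 62.0
```

Request:
arm_command:
  rot:
    - [0,0.3,-0.8]
    - [0,0,0]
    - [0,0,0]
    - [0,0,0]
  slide:
    - [-2,-5,-8]
    - [-1,-1,-8]
    - [0,0,0]
    - [0,0,0]
  gripper: [62,62,62,62]

```text
clock: 32.03
eef_pos: [432.2, -329.6, 5.5]
tool_rot: [-3.14, 0.002, -2.119]
force: [0.6, -0.8, 0.3]
width: 62.2
```

```bash
python3 -c "
from h import *
to(430.2,-332,5,-121.8)"
```

```text
clk 32.03 rot [-0.1  0.1 -0.4] slide [-2.  -2.4 -0.5] F [ 0.6 -0.8  0.3] w 62.2
```

Request:
arm_command:
  rot:
    - [0,0,-0.4]
    - [0,0,0]
    - [0,0,0]
    - [0,0,0]
    - [0,0,0]
  slide:
    - [-3,-3,-1]
    - [0,0,0]
    - [0,0,0]
    - [0,0,0]
    - [0,0,0]
  gripper: [62,50,30,30,30]

```text
clock: 32.45
eef_pos: [430.1, -333.4, 6.6]
tool_rot: [-3.137, 0.002, -2.127]
force: [0.1, 0.1, 0.1]
width: 38.7
```

Request:
arm_command:
  rot:
    - [0,0,0]
    - [0,0,0]
  slide:
    - [0,0,0]
    - [0,0,0]
  gripper: [30,30]

```text
clock: 32.62
eef_pos: [430.0, -333.6, 6.8]
tool_rot: [-3.136, 0.002, -2.127]
force: [0.3, -0.5, 0.3]
width: 38.6
```

```bash
python3 -c "
from h import *
to(549,132.6,120,-97.8)
shot('wrist','w24')"
```

```text
clk 32.62 rot [-0.   0.3 24.1] slide [119.  466.2 113.2] F [ 0.3 -0.5  0.3] w 38.6
```

View pics/w24.png

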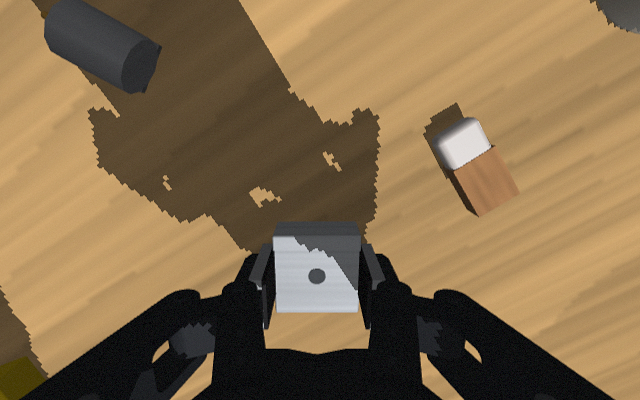

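```bash
python3 -c "
from h import *
held('w24',[317,276],13.2)"
```

```text
held tool offset [ -0.4   1.  -13.2]
```

Request:
arm_command:
  rot:
    - [0,0,0]
    - [0,0,3]
    - [0,0,4]
    - [0,0,4]
    - [0,0,4]
  slide:
    - [0,0,25]
    - [4,10,35]
    - [10,30,30]
    - [10,39,10]
    - [10,39,0]
  gripper: [30,30,30,30,30]

```text
clock: 33.08
eef_pos: [459.4, -222.8, 108.2]
tool_rot: [-3.139, -0.006, -1.876]
force: [-0.2, 0.4, -1.0]
width: 38.7
```

Request:
arm_command:
  rot:
    - [0,0,4]
    - [0,0,3]
    - [0,0,0]
    - [0,0,0]
    - [0,0,0]
  slide:
    - [10,39,0]
    - [10,39,0]
    - [10,39,0]
    - [11,39,0]
    - [11,39,0]
  gripper: [30,30,30,30,30]

```text
clock: 33.5
eef_pos: [512.5, -21.8, 110.7]
tool_rot: [-3.134, -0.007, -1.749]
force: [0.9, 0.2, -1.6]
width: 38.3
```

```bash
python3 -c "
from h import *
to(550,132.6,62,-97.8)"
```

```text
clk 33.5 rot [0.5 0.4 2.4] slide [ 37.5 154.4 -48.7] F [ 0.9  0.2 -1.6] w 38.3
```

Request:
arm_command:
  rot:
    - [0.5,0.4,2]
    - [0,0,0]
    - [0,0,0]
    - [0,0,0]
    - [0,0,0]
  slide:
    - [11,40,0]
    - [10,40,0]
    - [5,26,0]
    - [3,14,-15]
    - [0,4,-18]
  gripper: [30,30,30,30,30]

```text
clock: 33.92
eef_pos: [545.5, 118.7, 80.4]
tool_rot: [-3.133, 0.011, -1.698]
force: [-0.2, -0.9, -0.9]
width: 38.4
```

Request:
arm_command:
  rot:
    - [0,0,0]
    - [0,0,0]
  slide:
    - [0,0,-5]
    - [0,0,0]
  gripper: [30,30]

```text
clock: 34.08
eef_pos: [543.3, 121.5, 72.5]
tool_rot: [-3.138, 0.011, -1.693]
force: [-0.8, 0.0, -0.5]
width: 38.5
```

```bash
python3 -c "
from h import *
to(550,132.6,60,-97.8)"
```

```text
clk 34.08 rot [-0.6  0.3 -0.8] slide [  6.7  11.1 -12.5] F [-0.8  0.  -0.5] w 38.5
```

Request:
arm_command:
  rot:
    - [-0.6,0.3,-0.8]
    - [0,0,0]
    - [0,0,0]
    - [0,0,0]
  slide:
    - [6,10,-5]
    - [0,1,-8]
    - [0,0,0]
    - [0,0,0]
  gripper: [30,30,30,30]

```text
clock: 34.42
eef_pos: [548.7, 127.7, 59.6]
tool_rot: [3.14, -0.004, -1.712]
force: [-0.2, -0.7, -0.3]
width: 38.5
```

```bash
python3 -c "
from h import *
to(550,132.6,60,-97.8)
shot('wrist','w25')"
```

```text
clk 34.42 rot [ 0.2 -0.1  0.3] slide [1.3 4.9 0.4] F [-0.2 -0.7 -0.3] w 38.5
```

View pics/w25.png

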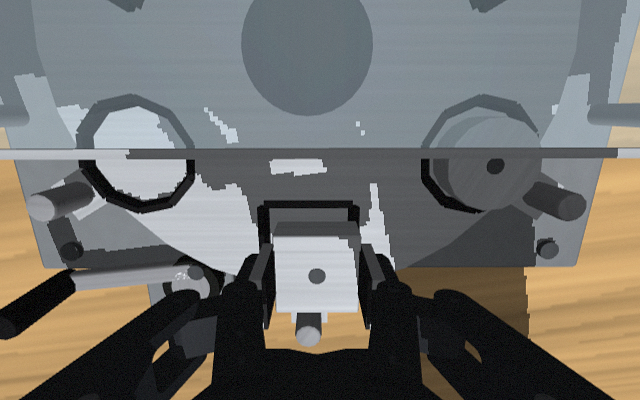

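Request:
arm_command:
  rot:
    - [0.2,0,0.3]
    - [0,0,0]
    - [0,0,0]
  slide:
    - [1,5,-2]
    - [0,0,0]
    - [0,0,0]
  gripper: [30,30,30]

```text
clock: 34.72
eef_pos: [549.5, 129.7, 58.5]
tool_rot: [3.14, -0.002, -1.71]
force: [-0.6, -0.2, -0.6]
width: 38.3
```

```bash
python3 -c "
from h import *
to(550,132.6,47,-97.8)"
```

```text
clk 34.72 rot [ 0.1 -0.1  0.2] slide [  0.5   2.9 -11.5] F [-0.6 -0.2 -0.6] w 38.3
```

Request:
arm_command:
  rot:
    - [0.1,0,0.2]
    - [0,0,0]
    - [0,0,0]
    - [0,0,0]
    - [0,0,0]
  slide:
    - [0,4,-2]
    - [-1,1,-5]
    - [-1,0,-6]
    - [0,0,0]
    - [0,0,0]
  gripper: [30,30,30,30,30]

```text
clock: 35.13
eef_pos: [548.9, 134.2, 46.1]
tool_rot: [-3.14, 0.001, -1.707]
force: [-1.3, -1.4, 6.4]
width: 38.1
```

```bash
python3 -c "
from h import *
to(550,132.6,47,-97.8)"
```

```text
clk 35.13 rot [-0.   0.1  0. ] slide [ 1.1 -1.6  0.9] F [-1.3 -1.4  6.4] w 38.1
```

Request:
arm_command:
  rot:
    - [0,0,0]
    - [0,0,0]
    - [0,0,0]
    - [0,0,0]
    - [0,0,0]
  slide:
    - [0,0,0]
    - [0,0,0]
    - [0,0,0]
    - [0,0,20]
    - [0,0,20]
  gripper: [60,60,60,60,60]

```text
clock: 35.55
eef_pos: [544.9, 133.9, 81.8]
tool_rot: [3.134, -0.003, -1.706]
force: [0.4, 0.6, 0.4]
width: 59.9
```

```bash
python3 -c "
from h import *
shot('wrist','w26')
to(506,171,48,-97.8)"
```

```text
clk 35.6 rot [ 0.  -0.2 -0. ] slide [-40.8  36.6 -37.2] F [-0.4  0.   1.4] w 59.8
```

View pics/w26.png

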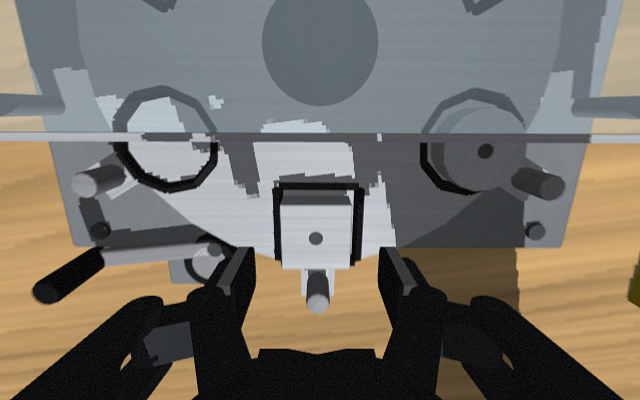

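Final push to bring the empty round nest to the opening.

Request:
arm_command:
  rot:
    - [0,0,0]
    - [0,0,0]
    - [0,0,0]
    - [0,0,0]
    - [0,0,0]
  slide:
    - [-14,15,3]
    - [-14,15,0]
    - [-12,8,0]
    - [0,0,0]
    - [0,0,-10]
  gripper: [0,0,0,0,0]

```text
clock: 36.02
eef_pos: [508.4, 173.3, 80.5]
tool_rot: [-3.137, 0.002, -1.708]
force: [0.2, -0.1, 0.5]
width: 0.6
```

Request:
arm_command:
  rot:
    - [0,0.6,0]
    - [0,0,0]
    - [0,0,0]
    - [0,0,0]
  slide:
    - [-2,-2,-14]
    - [-1,0,-12]
    - [0,0,-3]
    - [0,0,0]
  gripper: [0,0,0,0]

```text
clock: 36.35
eef_pos: [505.2, 167.5, 44.9]
tool_rot: [3.132, -0.003, -1.71]
force: [0.1, 0.1, -0.2]
width: 0.3
```

Request:
arm_command:
  rot:
    - [0,0,0.4]
    - [0,0,0]
    - [0,0,0]
    - [0,0,0]
    - [0,0,0]
  slide:
    - [-1,-12,1]
    - [0,-12,0]
    - [0,-12,-1]
    - [0,-12,-1]
    - [0,-12,0]
  gripper: [0,0,0,0,0]

```text
clock: 36.77
eef_pos: [505.6, 108.1, 43.5]
tool_rot: [3.134, 0.004, -1.698]
force: [1.7, 2.6, -1.4]
width: 0.2
```

Request:
arm_command:
  rot:
    - [0,0,0]
    - [0,0,0]
    - [0,0,0]
    - [0,0,0]
    - [0,0,0]
  slide:
    - [0,-12,0]
    - [1,-12,0]
    - [3,-12,0]
    - [2,-10,0]
    - [0,0,0]
  gripper: [0,0,0,0,0]

```text
clock: 37.18
eef_pos: [514.1, 46.5, 45.0]
tool_rot: [3.14, -0.002, -1.709]
force: [1.2, 0.2, -0.3]
width: -0.1
```

```bash
python3 -c "
from h import *
to(430,100,150,-97.8)
shot('side','s8',(220,120,420,300),3.3)"
```

```text
clk 37.18 rot [ 0.1 -0.1  0.1] slide [-84.1  53.5 105. ] F [ 1.2  0.2 -0.3] w -0.1
```

View pics/s8.png

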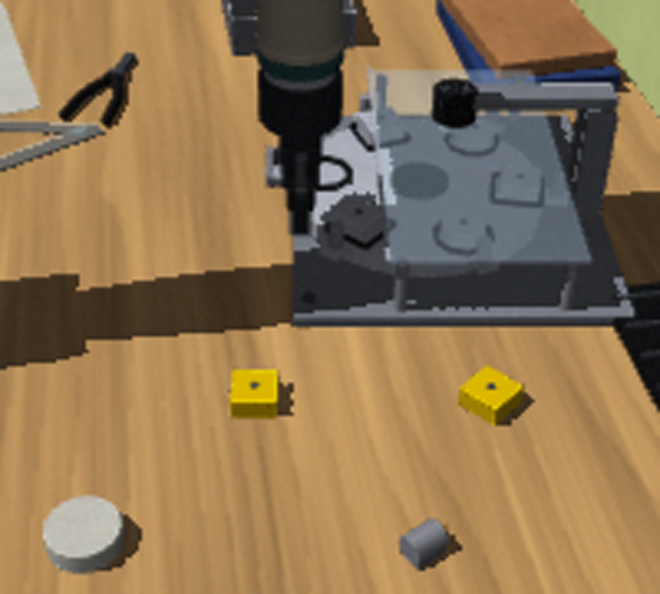

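Request:
arm_command:
  rot:
    - [0,0,2]
    - [0,0,2]
    - [0,0,2]
    - [0,0,2]
    - [0,0,0]
  slide:
    - [-15,-5,35]
    - [-5,20,35]
    - [0,35,30]
    - [0,35,15]
    - [0,35,0]
  gripper: [0,0,0,0,0]

```text
clock: 37.65
eef_pos: [488.3, 156.6, 159.0]
tool_rot: [3.125, -0.012, -1.584]
force: [0.8, 0.2, -0.5]
width: 0.2
```

Request:
arm_command:
  rot:
    - [0,0,0]
    - [0,0,0]
    - [0,0,0]
  slide:
    - [0,15,0]
    - [0,0,0]
    - [0,0,0]
  gripper: [0,0,0]

```text
clock: 37.9
eef_pos: [488.0, 182.0, 161.9]
tool_rot: [3.131, -0.005, -1.571]
force: [-0.2, -0.0, 0.5]
width: 0.1
```

```bash
python3 -c "
from h import *
to(430,100,150,-90)
s=telemetry.read_state(); print(s['eef_pos'])
c,im,d=shot('wrist','w27')
cv2.imwrite('pics/w27b.png',cv2.resize(im[:270,80:480,::-1],None,fx=2,fy=2,interpolation=cv2.INTER_CUBIC))
shot('top','t2',(200,90,470,290),2.9)"
```

```text
clk 37.9 rot [ 0.3 -0.6  0. ] slide [-58.  -82.  -11.9] F [-0.2 -0.   0.5] w 0.1
[488.02454996 182.00670075 161.90042328]
```

View pics/w27b.png

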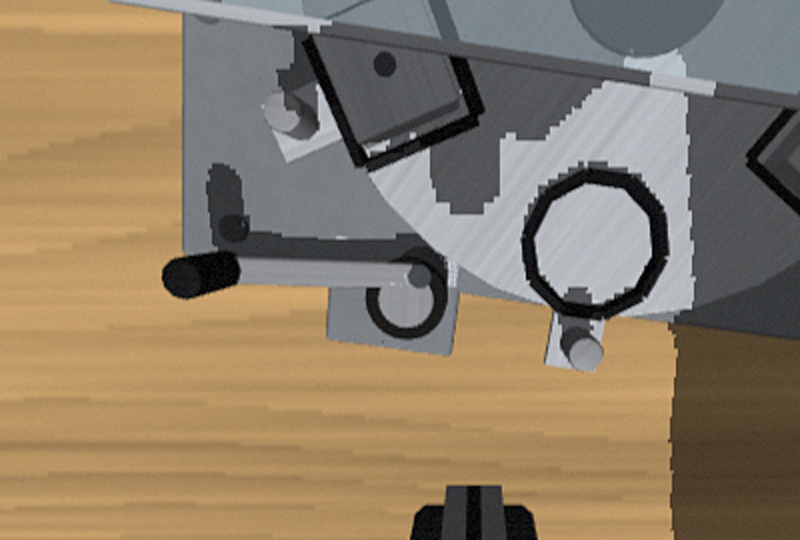

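View pics/t2.png

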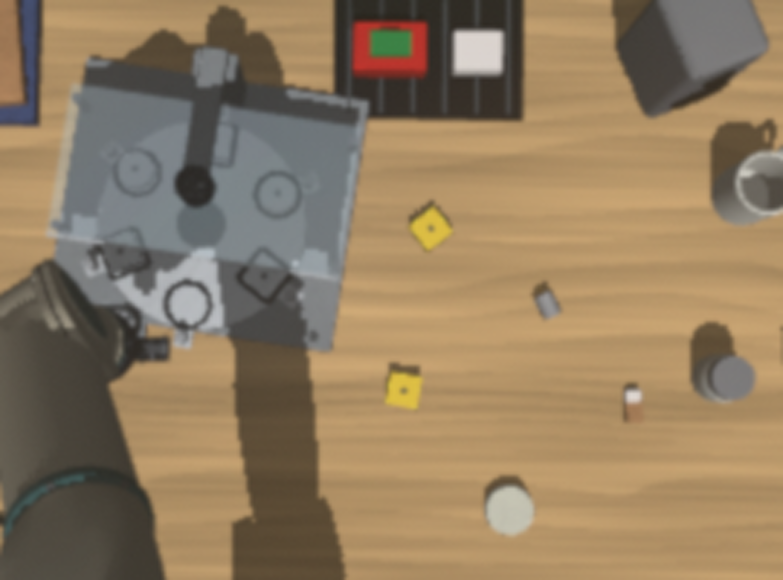

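```bash
python3 - <<'E'
from h import *
c,im,d=load('w27')
def p(x,y):
    u,v=x/2+80,y/2; D=np.median(d[int(v)-1:int(v)+2,int(u)-1:int(u)+2]); return (c['xyz']+ray(c,[[u,v]])[0]*D).round(1)
for n,x,y in [('pin',420,272),('camC',406,300),('tyreL',372,298),('tyreR',440,298),('tyreB',406,333),('lever',320,272),('knobtop',186,278),('knobfoot',236,268),('postF',584,351),('postL',282,112),('bracket',345,335)]:
    print(n,p(x,y))
print('ring',onz(c,[[595/2+80,245/2]],46))
E
```

```text
pin [538.2 204.3  29.5]
camC [526.1 210.8  28.3]
tyreL [527.  225.7  28.2]
tyreR [526.9 195.9  27.8]
tyreB [511.4 211.3  27.7]
lever [538.2 247.5  28.9]
knobtop [539.7 287.4  69.4]
knobfoot [540.3 281.9  33.2]
postF [511.4 138.6  66.4]
postL [596.1 248.   66.2]
bracket [507.8 241.5  13.5]
ring [[550.3 132.7  46. ]]
```

Request:
arm_command:
  rot:
    - [0,0,7]
    - [0,0,7]
    - [0,0,7]
    - [0,0,7]
    - [0,0,7]
  slide:
    - [5,10,0]
    - [5,10,0]
    - [5,10,0]
    - [5,10,0]
    - [5,10,0]
  gripper: [50,50,50,50,50]

```text
clock: 38.42
eef_pos: [512.9, 216.5, 158.8]
tool_rot: [3.12, -0.016, -0.954]
force: [-1.0, -0.4, 0.5]
width: 50.2
```

Request:
arm_command:
  rot:
    - [0,0,7]
    - [0,0,7]
    - [0,0,7]
    - [0,0,7]
    - [0,0,7]
  slide:
    - [5,10,0]
    - [5,10,0]
    - [5,10,-5]
    - [3,6,-5]
    - [0,0,-5]
  gripper: [44,44,44,44,44]

```text
clock: 38.83
eef_pos: [534.6, 242.9, 140.9]
tool_rot: [3.113, -0.019, -0.328]
force: [0.9, 0.5, -0.3]
width: 43.9
```

Request:
arm_command:
  rot:
    - [0,0,7]
    - [0,0,7]
    - [0,0,0]
    - [0,0,0]
  slide:
    - [0,0,0]
    - [0,0,0]
    - [0,0,0]
    - [0,0,0]
  gripper: [44,44,44,44]

```text
clock: 39.17
eef_pos: [534.6, 232.1, 136.0]
tool_rot: [3.103, -0.012, -0.083]
force: [-0.1, -0.0, -0.3]
width: 43.8
```

```bash
python3 -c "
from h import *
to(540,287.5,100,5)
print(telemetry.read_state()['qpos'])"
```

```text
clk 39.17 rot [2.2 0.7 9.8] slide [  5.4  55.4 -36. ] F [-0.1 -0.  -0.3] w 43.8
[-0.124696    0.71643729 -0.57480754  1.78239301  0.56212655  0.82633228
 -1.07147342]
```

Request:
arm_command:
  rot:
    - [1.1,0.4,5]
    - [1.1,0.4,5]
    - [0,0,0]
    - [0,0,0]
    - [0,0,0]
  slide:
    - [3,25,-10]
    - [2,20,-10]
    - [0,8,-10]
    - [0,0,0]
    - [0,0,0]
  gripper: [44,44,44,44,44]

```text
clock: 39.58
eef_pos: [541.5, 278.1, 103.4]
tool_rot: [3.135, 0.003, 0.071]
force: [1.1, -1.0, -0.6]
width: 44.0
```

```bash
python3 -c "
from h import *
to(540,287.5,90,5)
shot('wrist','w28')"
```

```text
clk 39.58 rot [ 0.4 -0.1  0.9] slide [ -1.5   9.4 -13.4] F [ 1.1 -1.  -0.6] w 44.0
```

View pics/w28.png

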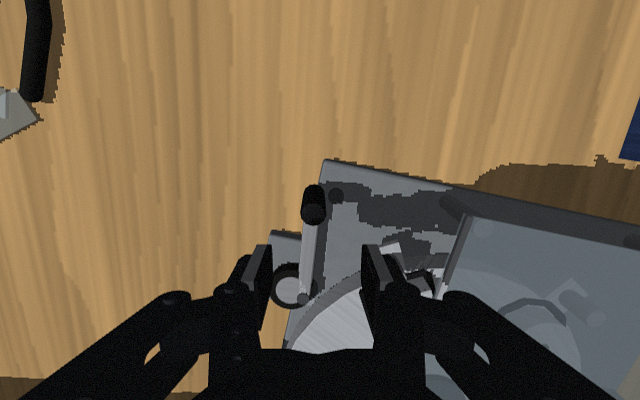

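```bash
python3 -c "
from h import *
c,im,d=load('w28')
for v in (190,200,205,210,214): print(v,d[v,314],(c['xyz']+ray(c,[[314,v]])[0]*d[v,314]).round(1))
print(onz(c,[[313,211]],70))"
```

```text
190 209.30414 [539.4 298.1  42.5]
200 187.13521 [539.6 297.9  65.7]
205 184.8597 [539.8 295.7  68.7]
210 184.93867 [540.  292.9  69.5]
214 185.83345 [540.2 290.3  69.3]
[[539.4 292.4  70. ]]
```

Request:
arm_command:
  rot:
    - [0.4,0,0]
    - [0,0,0]
    - [0,0,0]
  slide:
    - [-2,12,-5]
    - [0,0,-5]
    - [0,0,0]
  gripper: [44,44,44]

```text
clock: 39.88
eef_pos: [539.5, 288.8, 93.7]
tool_rot: [3.14, 0.001, 0.066]
force: [-0.9, -0.7, -0.6]
width: 43.9
```

```bash
python3 -c "
from h import *
to(540,289.5,40,5)"
```

```text
clk 39.88 rot [ 0.1 -0.1  1.2] slide [  0.5   0.7 -53.7] F [-0.9 -0.7 -0.6] w 43.9
```

Request:
arm_command:
  rot:
    - [0,0,0]
    - [0,0,0]
    - [0,0,0]
    - [0,0,0]
    - [0,0,0]
  slide:
    - [0,0,-12]
    - [-1,0,-14]
    - [-1,0,-14]
    - [0,0,-6]
    - [0,0,0]
  gripper: [44,44,44,44,44]

```text
clock: 40.3
eef_pos: [537.8, 288.2, 44.8]
tool_rot: [3.139, -0.001, 0.064]
force: [-0.5, 0.7, 0.7]
width: 43.7
```

```bash
python3 -c "
from h import *
to(540,289.5,40,5)
shot('wrist','w29')"
```

```text
clk 40.3 rot [0.1 0.1 1.3] slide [ 2.2  1.3 -4.8] F [-0.5  0.7  0.7] w 43.7
```

View pics/w29.png

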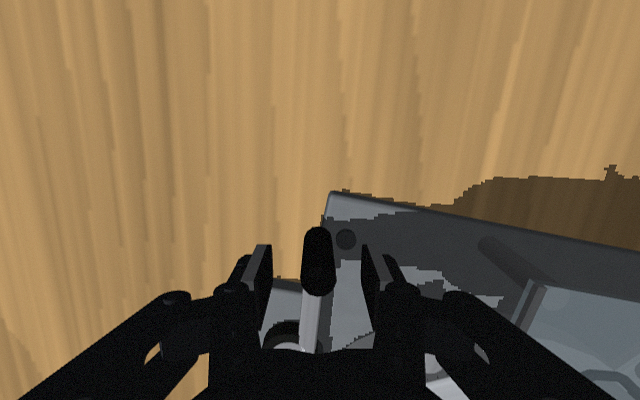

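Request:
arm_command:
  rot:
    - [0,0,1]
    - [0,0,2]
    - [0,0,4]
    - [0,0,4]
    - [0,0,4]
  slide:
    - [2,1,-2]
    - [0,0,0]
    - [-7,0,0]
    - [-7,-1,0]
    - [-7,-1,0]
  gripper: [26,26,26,26,26]

```text
clock: 40.77
eef_pos: [525.4, 288.8, 45.5]
tool_rot: [3.141, -0.013, 0.336]
force: [4.7, -0.3, -3.1]
width: 25.8
```

```bash
python3 -c "
from h import *
to(505.6,283.3,42,25)"
```

```text
clk 40.77 rot [-0.2  0.7  5.7] slide [-19.8  -5.5  -3.5] F [ 4.7 -0.3 -3.1] w 25.8
```

Request:
arm_command:
  rot:
    - [-0.2,0.7,2]
    - [0,0,3]
    - [0,0,3]
    - [0,0,3]
    - [0,0,0]
  slide:
    - [-8,-2,-2]
    - [-8,-2,-1]
    - [-6,-3,0]
    - [-6,-3,0]
    - [0,0,0]
  gripper: [26,26,26,26,26]

```text
clock: 41.18
eef_pos: [508.3, 285.0, 47.7]
tool_rot: [-3.136, -0.026, 0.542]
force: [0.5, -0.2, 0.4]
width: 26.2
```

```bash
python3 -c "
from h import *
to(480.6,267.4,42,45)
shot('wrist','w30')"
```

```text
clk 41.18 rot [-1.2  1.  13.9] slide [-27.7 -17.6  -5.7] F [ 0.5 -0.2  0.4] w 26.2
```

View pics/w30.png

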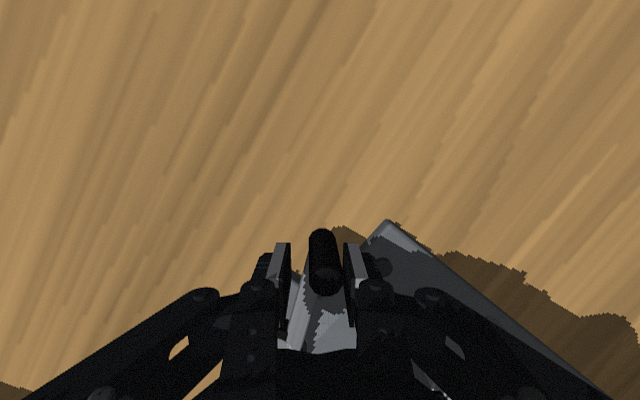

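Request:
arm_command:
  rot:
    - [-0.8,0.8,3]
    - [0,0,3]
    - [0,0,3]
    - [0,0,3]
    - [0,0,0]
  slide:
    - [-8,-4,-3]
    - [-7,-4,-2]
    - [-6,-4,-1]
    - [-6,-4,-1]
    - [0,0,0]
  gripper: [26,26,26,26,26]

```text
clock: 41.65
eef_pos: [492.2, 277.1, 46.3]
tool_rot: [-3.14, -0.031, 0.75]
force: [-0.8, 0.3, -0.3]
width: 25.8
```

```bash
python3 -c "
from h import *
to(480.6,267.4,42,45)
p=telemetry.read_state()['eef_pos']; print(np.rad2deg(np.arctan2(p[1]-204.5,p[0]-538)),np.hypot(p[1]-204.5,p[0]-538))"
```

```text
clk 41.65 rot [-1.3  1.2  2. ] slide [-11.6  -9.7  -4.3] F [-0.8  0.3 -0.3] w 25.8
122.24063564294238 85.8717937565837
```

Request:
arm_command:
  rot:
    - [-0.8,1,2]
    - [0,0,2]
    - [0,0,2]
    - [0,0,2]
    - [0,0,0]
  slide:
    - [-6,-6,-2]
    - [-6,-6,-1]
    - [-6,-6,0]
    - [-4,-4,0]
    - [0,0,0]
  gripper: [26,26,26,26,26]

```text
clock: 42.07
eef_pos: [476.4, 265.1, 47.0]
tool_rot: [-3.134, -0.029, 0.888]
force: [-0.4, 0.4, -0.3]
width: 25.8
```

```bash
cat >> h.py <<'E'
def lev():
    s=telemetry.read_state(); p=s['eef_pos']; v=p[:2]-[538,204.5]; a=np.arctan2(v[1],v[0])
    print('ang',np.rad2deg(a).round(1),'r',np.hypot(*v).round(1),'Ftan',(s['force'][:2]@[-np.sin(a),np.cos(a)]).round(1))
E
python3 -c "
from h import *
to(474.8,261.4,42,52); lev()
c,im,d=shot('wrist','w31')
shot('side','s9',(270,130,390,220),6)
"
```

```text
clk 42.07 rot [-1.6  0.7  1.1] slide [-1.6 -3.7 -5. ] F [-0.4  0.4 -0.3] w 25.8
ang 135.5 r 86.4 Ftan -0.0
```

View pics/s9.png

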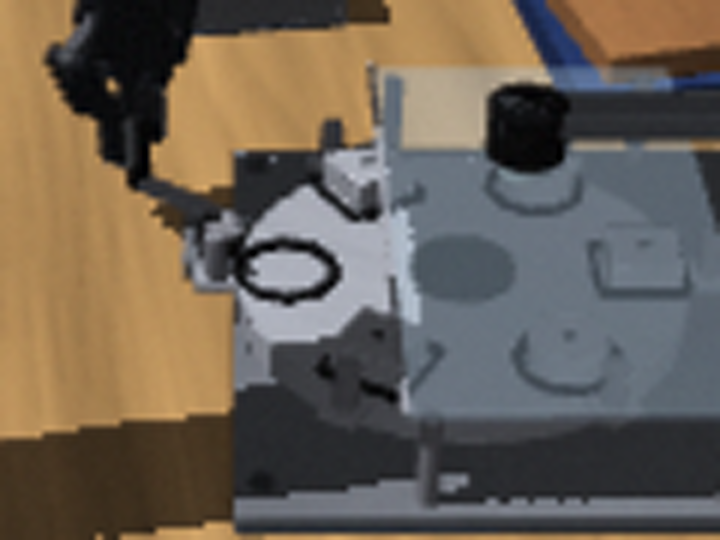

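View pics/w31.png

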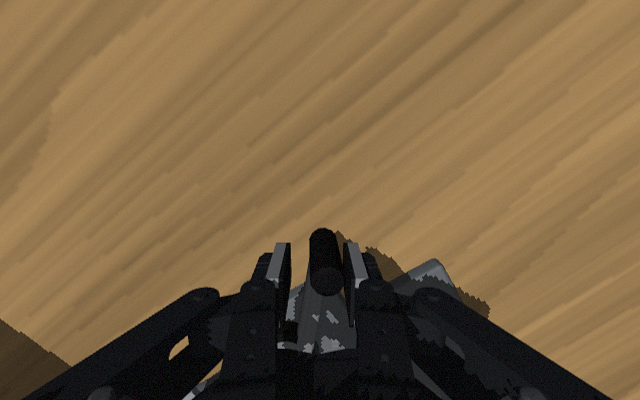

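Request:
arm_command:
  rot:
    - [-1,0.7,2]
    - [0,0,2]
    - [0,0,2]
  slide:
    - [-4,-5,-2]
    - [-4,-5,-1]
    - [-3,-5,0]
  gripper: [26,26,26]

```text
clock: 42.42
eef_pos: [469.2, 255.8, 46.1]
tool_rot: [-3.136, -0.018, 0.992]
force: [1.0, 5.4, -3.0]
width: 26.0
```

```bash
python3 -c "
from h import *
lev()"
```

```text
ang 143.3 r 85.8 Ftan -4.9
```

Request:
arm_command:
  rot:
    - [0,0,0]
    - [0,0,0]
  slide:
    - [-2,-3,0]
    - [-2,-3,0]
  gripper: [26,26]

```text
clock: 42.58
eef_pos: [465.5, 252.0, 46.4]
tool_rot: [-3.134, -0.022, 0.992]
force: [1.7, 5.5, -3.6]
width: 25.7
```

```bash
python3 -c "
from h import *
lev()"
```

```text
ang 146.8 r 86.6 Ftan -5.5
```

Request:
arm_command:
  rot:
    - [0,0,1]
    - [0,0,1]
  slide:
    - [-2,-3,-1]
    - [-2,-3,0]
  gripper: [26,26]

```text
clock: 42.75
eef_pos: [462.2, 247.4, 46.0]
tool_rot: [-3.134, -0.026, 1.028]
force: [2.0, 3.9, -2.9]
width: 26.1
```

```bash
python3 -c "
from h import *
lev(); s=shot('wrist','w32'); shot('side','s10',(270,130,390,220),6)"
```

```text
ang 150.5 r 87.1 Ftan -4.4
```

View pics/s10.png

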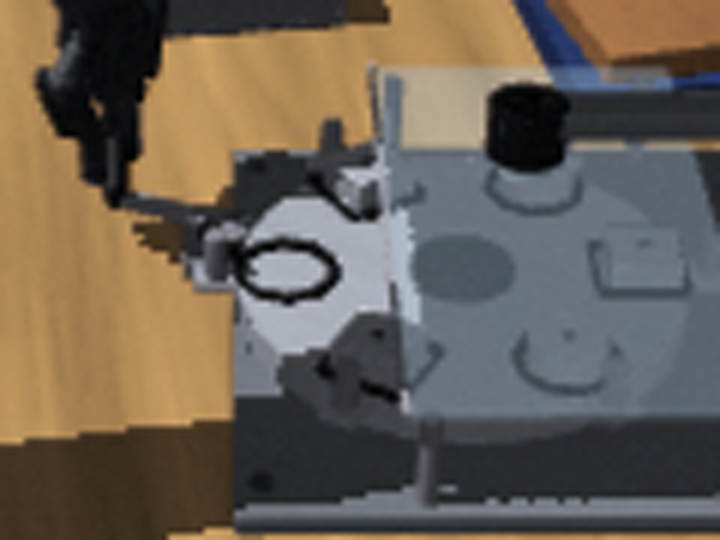

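Request:
arm_command:
  rot:
    - [-0.5,1,0]
    - [0,0,0]
    - [0,0,0]
    - [0,0,-5]
    - [0,0,-7]
  slide:
    - [0,1,0]
    - [0,0,20]
    - [0,0,30]
    - [-10,-10,35]
    - [-20,-15,30]
  gripper: [40,44,44,44,44]

```text
clock: 43.27
eef_pos: [425.5, 211.6, 156.2]
tool_rot: [-3.118, 0.023, 0.807]
force: [0.0, 0.2, 1.0]
width: 43.9
```

Request:
arm_command:
  rot:
    - [0,0,-7]
    - [0,0,-7]
    - [0,0,-7]
    - [0,0,-7]
    - [0,0,-7]
  slide:
    - [-5,-15,10]
    - [0,-10,0]
    - [0,0,0]
    - [0,0,0]
    - [0,0,0]
  gripper: [44,44,44,44,44]

```text
clock: 43.68
eef_pos: [412.4, 172.1, 170.3]
tool_rot: [-3.134, 0.038, 0.18]
force: [-0.1, 0.5, 1.0]
width: 43.8
```

Request:
arm_command:
  rot:
    - [0,0,-7]
    - [0,0,-7]
    - [0,0,-7]
    - [0,0,0]
    - [0,0,0]
  slide:
    - [0,0,0]
    - [0,0,0]
    - [0,0,0]
    - [0,0,0]
    - [0,0,0]
  gripper: [44,44,44,44,44]

```text
clock: 44.1
eef_pos: [405.7, 160.8, 168.9]
tool_rot: [3.129, 0.05, -0.199]
force: [0.3, 0.3, 0.8]
width: 43.7
```

```bash
python3 -c "
from h import *
to(440,200,150,-60)
print(telemetry.read_state()['eef_pos'])
c,im,d=shot('wrist','w33')"
```

```text
clk 44.1 rot [ -1.1  -2.8 -48.6] slide [ 34.3  39.2 -18.9] F [0.3 0.3 0.8] w 43.7
[405.74652808 160.81880046 168.86008955]
```

View pics/w33.png

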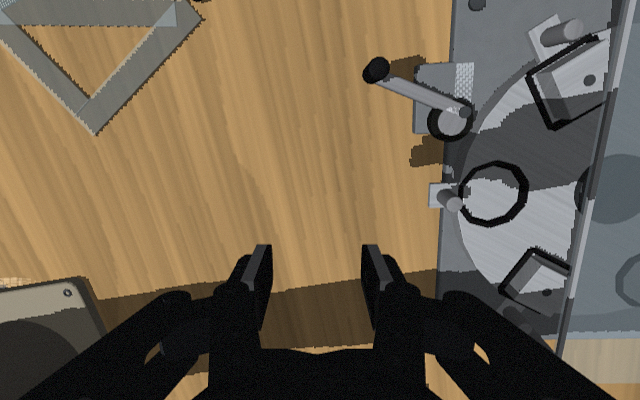

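Request:
arm_command:
  rot:
    - [-0.5,-1.4,-7]
    - [-0.5,-1.4,-7]
    - [0,0,-7]
    - [0,0,-7]
    - [0,0,-7]
  slide:
    - [20,0,0]
    - [20,0,0]
    - [15,0,0]
    - [0,0,0]
    - [0,0,0]
  gripper: [20,20,20,20,20]

```text
clock: 44.57
eef_pos: [459.5, 157.8, 167.4]
tool_rot: [3.12, 0.002, -0.819]
force: [-0.9, 0.1, -0.3]
width: 20.3
```

Request:
arm_command:
  rot:
    - [0,0,-7]
    - [0,0,-7]
    - [0,0,-7]
    - [0,0,0]
    - [0,0,0]
  slide:
    - [0,20,0]
    - [0,15,0]
    - [0,0,0]
    - [0,0,0]
    - [0,0,0]
  gripper: [20,20,20,20,20]

```text
clock: 44.98
eef_pos: [457.6, 191.6, 165.7]
tool_rot: [3.111, 0.001, -1.186]
force: [0.2, 0.0, 0.6]
width: 19.8
```

```bash
python3 -c "
from h import *
to(470,190,150,-80)
print(telemetry.read_state()['eef_pos'])
c,im,d=shot('wrist','w34')
cv2.imwrite('pics/w34b.png',cv2.resize(im[:270,150:550,::-1],None,fx=2,fy=2,interpolation=cv2.INTER_CUBIC))"
```

```text
clk 44.98 rot [  0.4  -1.7 -12.1] slide [ 12.4  -1.6 -15.7] F [0.2 0.  0.6] w 19.8
[457.63190158 191.57774053 165.69064991]
```

View pics/w34b.png

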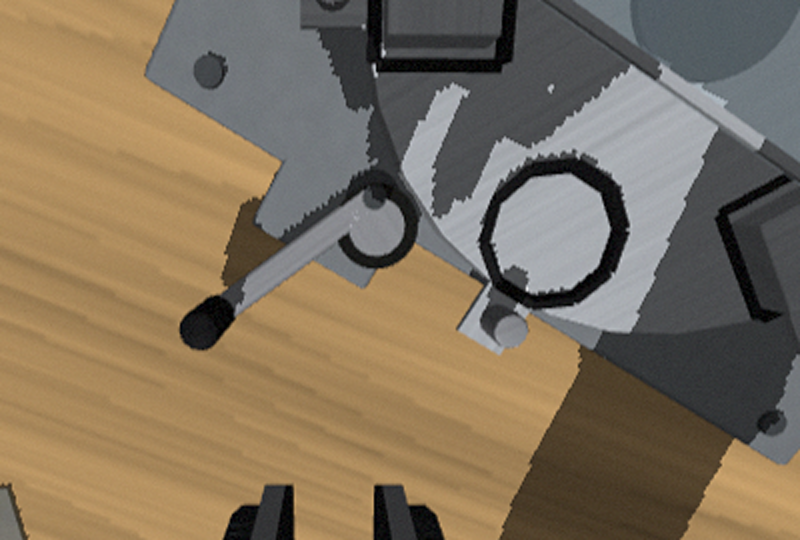

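```bash
python3 - <<'E'
from h import *
c,im,d=load('w34')
def f(x,y,z): return onz(c,[[x/2+150,y/2]],z)[0]
for n,x,y,z in [('pin',375,194,29.5),('cam',377,228,28),('tyreL',339,232,28),('tyreB',378,266,28),('tyreR',417,226,28),('knob',199,330,70),('postF',511,330,67),('ring',555,232,46),('rim near',424,203,40)]:
    p=f(x,y,z); print(n,p,'dC',np.hypot(p[0]-648.7,p[1]-118.7).round(1))
# tyre dark pixels circle fit
vv,uu=np.mgrid[0:400,0:640]
w=(c['xyz']+ray(c,np.c_[uu.ravel(),vv.ravel()])*d.ravel()[:,None]).reshape(400,640,3)
m=((im.max(2)<60)&(abs(w[...,2]-28)<2.5)&(np.hypot(w[...,0]-529,w[...,1]-200)<30))
q=w[m][:,:2]; print(len(q))
A=np.c_[2*q,np.ones(len(q))]; s=np.linalg.lstsq(A,(q**2).sum(1),rcond=None)[0]; r=np.sqrt(s[2]+s[0]**2+s[1]**2); print('fit',s[:2].round(1),r.round(1),np.hypot(s[0]-648.7,s[1]-118.7).round(1))
E
```

```text
pin [537.8 204.9  29.5] dC 140.5
cam [525.5 198.5  28. ] dC 146.8
tyreL [517.9 213.   28. ] dC 161.2
tyreB [511.  191.8  28. ] dC 155.9
tyreR [532.7 183.   28. ] dC 132.6
knob [466. 250.  70.] dC 225.0
postF [510.6 138.4  67. ] dC 139.5
ring [551.2 133.1  46. ] dC 98.6
rim near [541.8 185.7  40. ] dC 126.2
586
fit [527.  200.2] 15.7 146.5
```

Request:
arm_command:
  rot:
    - [0.3,-1.7,-7]
    - [0,0,-7]
    - [0,0,-7]
    - [0,0,-7]
    - [0,0,-7]
  slide:
    - [2,15,-5]
    - [2,15,-10]
    - [2,15,-10]
    - [0,10,-10]
    - [0,0,-5]
  gripper: [44,44,44,44,44]

```text
clock: 45.45
eef_pos: [464.3, 243.8, 124.5]
tool_rot: [3.139, -0.004, -1.807]
force: [-0.8, -0.2, -0.7]
width: 43.7
```

Request:
arm_command:
  rot:
    - [0,0,-7]
    - [0,0,-7]
    - [0,0,-5]
    - [0,0,0]
    - [0,0,0]
  slide:
    - [0,0,0]
    - [0,0,0]
    - [0,0,0]
    - [0,0,0]
    - [0,0,0]
  gripper: [44,44,44,44,44]

```text
clock: 45.87
eef_pos: [461.6, 241.6, 121.5]
tool_rot: [3.134, -0.012, -2.141]
force: [-0.1, 0.7, 0.4]
width: 44.4
```

```bash
python3 -c "
from h import *
to(466,250,90,-122)
print(telemetry.read_state()['eef_pos'],telemetry.read_state()['qpos'].round(2))
"
```

```text
clk 45.87 rot [ 0.3 -0.7  0.7] slide [  4.4   8.4 -31.5] F [-0.1  0.7  0.4] w 44.4
[461.63734137 241.63195825 121.51507323] [-0.52  0.61 -0.02  1.97  0.02  0.58 -2.69]
```

Request:
arm_command:
  rot:
    - [0.3,-0.7,0.7]
    - [0,0,0]
    - [0,0,0]
  slide:
    - [5,9,-12]
    - [0,0,-10]
    - [0,0,0]
  gripper: [44,44,44]

```text
clock: 46.12
eef_pos: [466.9, 249.5, 99.1]
tool_rot: [3.141, -0.001, -2.119]
force: [-0.6, -0.8, -0.3]
width: 43.9
```

```bash
python3 -c "
from h import *
to(466,250,46,-122)
c,im,d=shot('wrist','w35')
"
```

```text
clk 46.12 rot [ 0.  -0.1 -0.6] slide [ -0.9   0.5 -53.1] F [-0.6 -0.8 -0.3] w 43.9
```

View pics/w35.png

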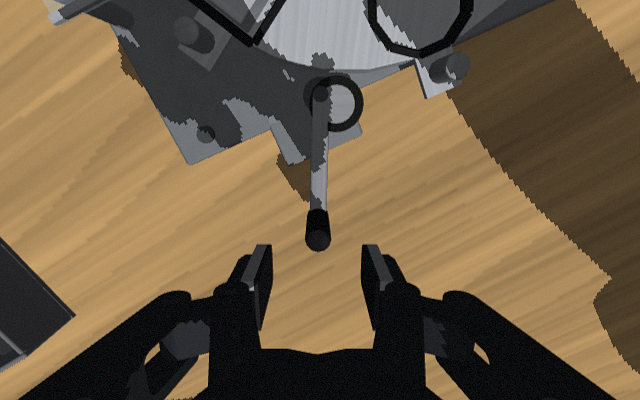

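Request:
arm_command:
  rot:
    - [0,0,0]
    - [0,0,0]
    - [0,0,0]
    - [0,0,0]
    - [0,0,0]
  slide:
    - [-1,0,-12]
    - [-1,0,-14]
    - [-1,0,-14]
    - [0,0,-8]
    - [0,0,0]
  gripper: [44,44,44,44,36]

```text
clock: 46.58
eef_pos: [465.2, 248.3, 51.8]
tool_rot: [3.141, 0.002, -2.116]
force: [0.2, 0.4, -0.0]
width: 36.5
```

```bash
python3 -c "
from h import *
to(466,250,46,-122); lev()
c,im,d=shot('wrist','w36')
"
```

```text
clk 46.58 rot [-0.1  0.  -0.7] slide [ 0.8  1.7 -5.8] F [ 0.2  0.4 -0. ] w 36.5
ang 149.0 r 85.0 Ftan -0.4
```

View pics/w36.png

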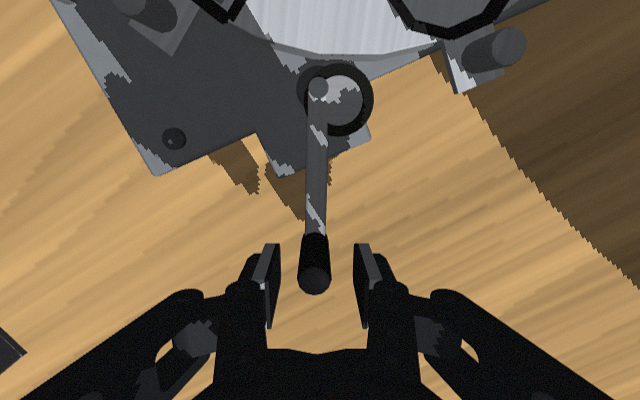

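Request:
arm_command:
  rot:
    - [0,0,0]
    - [0,0,0]
    - [0,0,0]
    - [0,0,0]
  slide:
    - [0,0,-3]
    - [0,0,0]
    - [-2,-4,0]
    - [-2,-4,0]
  gripper: [22,22,22,22]

```text
clock: 46.97
eef_pos: [463.7, 243.1, 51.4]
tool_rot: [-3.14, 0.009, -2.114]
force: [1.5, 4.8, -3.1]
width: 22.0
```

```bash
python3 -c "
from h import *
lev()
c,im,d=shot('wrist','w37')
"
```

```text
ang 152.5 r 83.7 Ftan -5.0
```

View pics/w37.png

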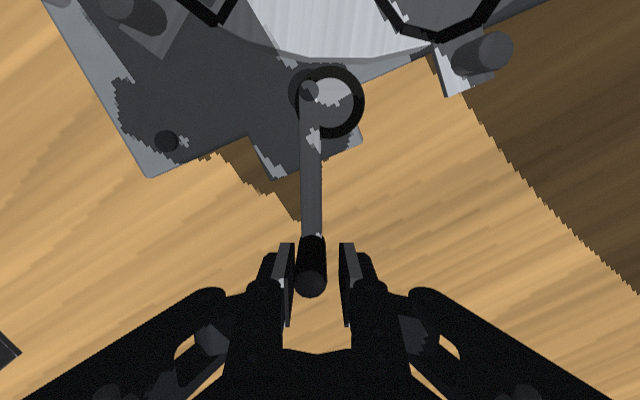

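Request:
arm_command:
  rot:
    - [0,0,0]
    - [0,0,0]
  slide:
    - [-2,-4,-1]
    - [-2,-4,0]
  gripper: [22,22]

```text
clock: 47.18
eef_pos: [460.7, 237.8, 51.7]
tool_rot: [-3.139, 0.016, -2.112]
force: [1.5, 3.7, -4.2]
width: 22.3
```

```bash
python3 -c "
from h import *
lev()
"
```

```text
ang 156.7 r 84.2 Ftan -3.9
```

Request:
arm_command:
  rot:
    - [0,0,0]
    - [0,0,0]
  slide:
    - [-2,-4,0]
    - [-2,-4,0]
  gripper: [22,22]

```text
clock: 47.35
eef_pos: [458.4, 233.2, 52.4]
tool_rot: [-3.137, 0.024, -2.11]
force: [4.0, 8.6, -6.5]
width: 21.9
```

```bash
python3 -c "
from h import *
lev()
c,im,d=shot('wrist','w38')
"
```

```text
ang 160.2 r 84.6 Ftan -9.5
```

View pics/w38.png

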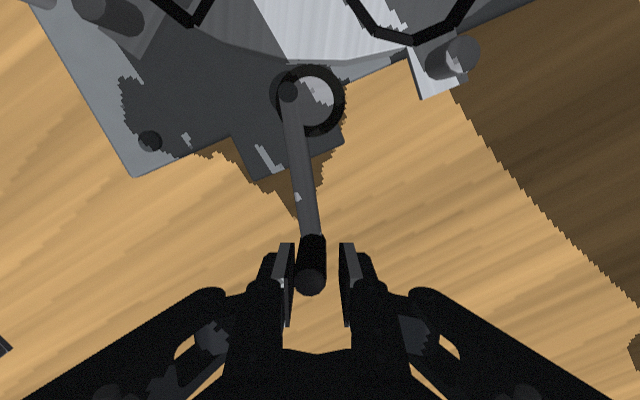

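Request:
arm_command:
  rot:
    - [0,-1,0]
    - [0,0,0]
  slide:
    - [-2,-5,-1]
    - [-1,-5,0]
  gripper: [22,22]

```text
clock: 47.57
eef_pos: [458.8, 230.3, 52.8]
tool_rot: [-3.119, 0.048, -2.105]
force: [0.0, 12.0, -5.1]
width: 21.9
```

```bash
python3 -c "
from h import *
lev()
c,im,d=shot('wrist','w39')
lev()"
```

```text
ang 161.9 r 83.3 Ftan -11.4
ang 162.1 r 82.9 Ftan -11.3
```

View pics/w39.png

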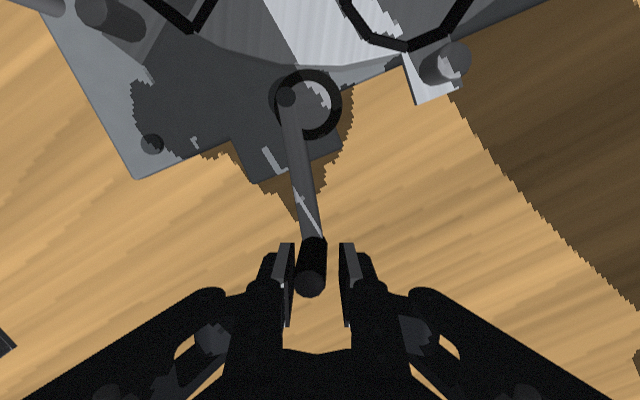

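```bash
cat > cam.py <<'E'
from h import *
def cam(name,guess):
    c,im,d=load(name); vv,uu=np.mgrid[0:400,0:640]
    w=(c['xyz']+ray(c,np.c_[uu.ravel(),vv.ravel()])*d.ravel()[:,None]).reshape(400,640,3)
    g=np.array(guess)
    m=((im.max(2)<60)&(abs(w[...,2]-28)<3)&(np.hypot(w[...,0]-g[0],w[...,1]-g[1])<24)&(np.hypot(w[...,0]-g[0],w[...,1]-g[1])>10))
    q=w[m][:,:2]
    A=np.c_[2*q,np.ones(len(q))]; s=np.linalg.lstsq(A,(q**2).sum(1),rcond=None)[0]; r=np.sqrt(s[2]+s[0]**2+s[1]**2)
    print(len(q),'fit',s[:2].round(1),r.round(1),'dC',np.hypot(s[0]-648.7,s[1]-118.7).round(1))
E
python3 -c "
from cam import *
for n in ('w35','w37','w38','w39'):
    cam(n,(528,199))
c,_,_=load('w35');print(onz(c,[[338,104]],28),onz(c,[[321,92]],29.5))
c,_,_=load('w39');print(onz(c,[[307,104]],28),onz(c,[[285,97]],29.5))
to(458.8,230,50,-121)"
```

```text
1100 fit [526.4 199.8] 15.5 dC 146.7
1725 fit [526.4 199.2] 15.4 dC 146.4
1826 fit [527.2 197.9] 15.5 dC 145.0
1771 fit [527.5 197.5] 15.4 dC 144.6
[[525.2 198.2  28. ]] [[537.2 203.9  29.5]]
[[528.  197.2  28. ]] [[536.6 205.1  29.5]]
clk 47.62 rot [-1.7  2.5 -0.3] slide [-0.3 -0.  -3. ] F [ 2.  11.2 -3.8] w 22.1
```

Request:
arm_command:
  rot:
    - [-1.7,2.5,0]
    - [0,0,0]
    - [0,0,0]
  slide:
    - [-1,-5,-1]
    - [-1,-4,0]
    - [0,0,0]
  gripper: [22,22,22]

```text
clock: 47.87
eef_pos: [460.9, 229.6, 54.2]
tool_rot: [-3.14, 0.017, -2.1]
force: [0.4, 0.8, -1.1]
width: 21.9
```

```bash
python3 -c "
from cam import *
lev(); shot('wrist','w40'); cam('w40',(528,198))"
```

```text
ang 162.0 r 81.0 Ftan -0.9
1780 fit [527.3 197.6] 15.3 dC 144.7
```

Request:
arm_command:
  rot:
    - [0,0,0]
    - [0,0,0]
    - [0,0,0]
    - [0,0,0]
    - [0,0,0]
  slide:
    - [0,0,0]
    - [0,0,0]
    - [0,0,15]
    - [0,0,30]
    - [0,0,30]
  gripper: [44,44,44,44,44]

```text
clock: 48.33
eef_pos: [453.4, 219.8, 125.3]
tool_rot: [3.135, -0.007, -2.104]
force: [0.5, 0.1, 1.1]
width: 44.3
```

Request:
arm_command:
  rot:
    - [0,0,5]
    - [0,0,5]
    - [0,0,5]
    - [0,0,0]
    - [0,0,0]
  slide:
    - [0,-10,20]
    - [0,-10,10]
    - [0,-10,0]
    - [0,0,0]
    - [0,0,0]
  gripper: [44,44,44,44,44]

```text
clock: 48.75
eef_pos: [452.6, 183.0, 161.8]
tool_rot: [3.139, -0.011, -1.838]
force: [0.4, -0.6, -0.7]
width: 44.0
```

```bash
python3 -c "
from cam import *
print(telemetry.read_state()['eef_pos'])
c,im,d=shot('wrist','w41'); cam('w41',(528,198))"
```

```text
[452.61541251 183.03115518 161.81265108]
547 fit [527.5 197.9] 15.5 dC 144.7
```

View pics/w41.png

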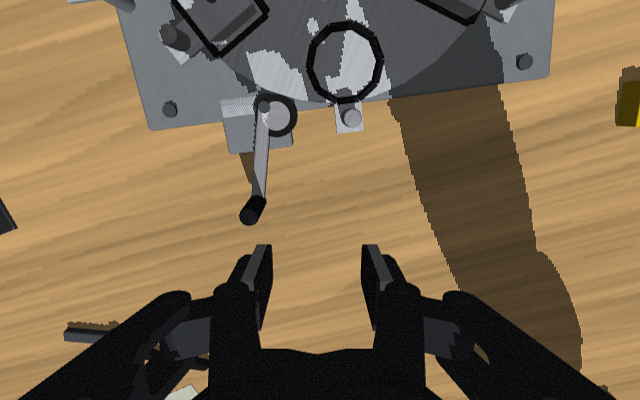

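```bash
python3 -c "
from h import *
c,_,_=load('w41'); print('post',onz(c,[[351,117]],67),'ring',onz(c,[[345,62]],46),'knob',onz(c,[[250,212]],70))
shot('top','t3',(200,90,470,290),2.9); shot('side','s11',(220,120,420,300),3.3)"
```

```text
post [[511.1 140.1  67. ]] ring [[550.5 132.8  46. ]] knob [[462.1 234.1  70. ]]
```

View pics/t3.png

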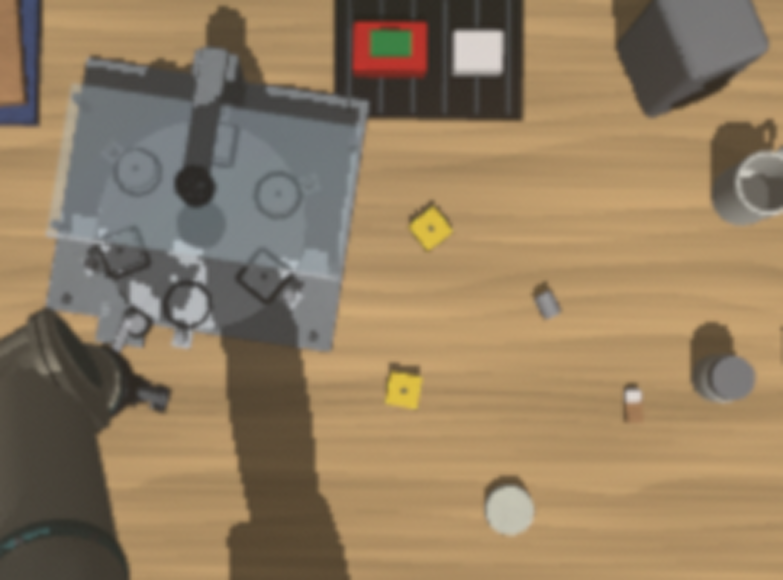

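View pics/s11.png

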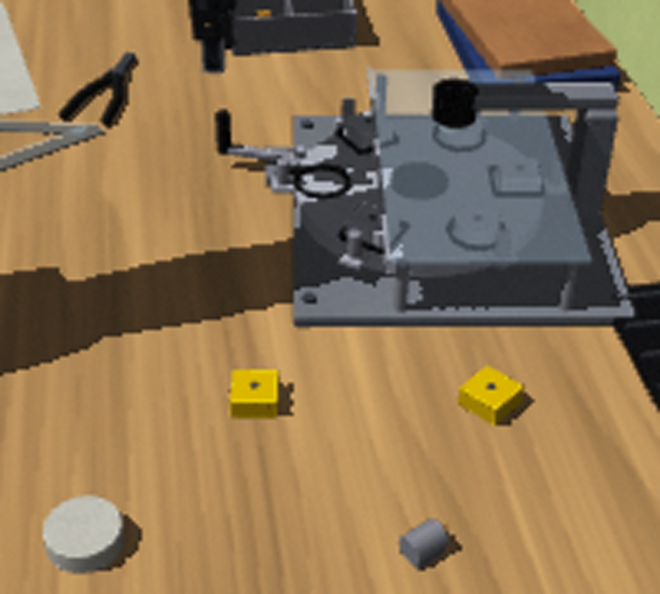

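```bash
python3 -c "
from cell import ctrl
print(ctrl.finish_job())"
```

```text
the job is handed in; nothing more can be done
None
```

All five aluminium blanks on the desk (two round, three square) are loaded in nests of their own shape. I turned the dial by its posts to bring the empty round nest to the opening. Then I turned the cam lever anticlockwise until its rubber squeezed the rim slightly, and handed the job in at about 49 s.

What the last checks showed:
- **Blanks:** In the wrist views each blank sat inside its nest. Measured top heights on the first two were about 60 mm, as expected. My automatic tilt fit gave unusable values, so I judged flatness from sampled heights on the first round blank, and from the seating contact and pictures for the others.
- **Dial:** It rests in a detent. The front post read about 1.5 mm (0.6°) off its earlier position, which is within my measuring error.
- **Cam:** Its centre measured 144.7 mm from the dial's axis (allowed 142.5 to 146.4 mm) and did not change after I let go. Push force at the knob rose from about 4 N to about 11 N, which confirms contact. The distance itself is only good to about 1 mm.
- **Other things:** In the top view the motor, eraser, tape roll, jar and both yellow squares looked unmoved, as did the pliers in the side view.

During the second dial push the fingertips ran low and pressed down on something at about 15 N. I lifted them straight away and saw no effect.

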